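# Change the filters of a bench fume extractor

### The arm

A 7-joint arm with a two-finger parallel gripper is mounted at the origin on the work surface. World frame = base frame: x ahead of the robot, y to its left, z up, the work surface at z = 0. Lengths are in m, angles in rad, forces in N, time in s.
With the tool pointing down it reaches from about 0.4 to 0.85 m from the base axis. Payload 6.9 kg.
Tool frame: the origin (TCP) lies midway between the tips of the shut fingers; the grasp point (between the pads) lies 19 mm behind it; z points along the fingers, y is the line along which they close (so a half turn about z gives the same grasp; the last joint's range is limited). The gripper opens to 85 mm and grips with 20 to 120 N. Pads are 22 mm wide; open, the fingers measure 114 mm over their backs; the gripper's body (76 mm by 85 mm) begins 54 mm behind the grasp point. The pads swing forward as they close: fully open they stand 13 mm farther back than shut.
Start: joints at [0.105, 0.507, -0.238, 1.5, 0.126, 1.149, -0.155], TCP at [0.625, -0, 0.231] pointing down, gripper open.
Joint ranges: [-3.08, 3.08], [-0.24, 2.05], [-1.43, 1.35], [0, 2.5], [-1.52, 4.66], [0.17, 1.96], [-2.89, 2.89]. Speed limits (rad/s): [2.39, 2.39, 3.14, 3.14, 3.14, 3.14, 3.14].

### API

Orientations are given as a unit quaternion [w, x, y, z].
In Python, from cell import readout, read_camera, camera_info, sign_off gives the robot as it stands.
- The arm moves only by the tool send_rows, never from a script. Its argument "motion" is a list of rows, each a list of 7 numbers: the turn, a rotation vector about the world's x, y, z in rad, then the shift along the world's x, y, z in mm, then the opening, from -1 (shut) to 1 (fully open). A call has 1 to 20 rows; each row shifts and turns the commanded pose from where the row before left it; what a row does not reach is not made up. A row lasts 1/12 s, in which the tool goes at most 41.7 mm and 7.16 degrees, less where a joint would pass 70% of its speed; a pose out of reach is approached as far as the arm can. A call with a gripper value outside its range is refused whole. The fingers move at their own pace and stop on an object; "force" is the grip in N (left out, the last holds). Time passes only in rows, so rows that do not move let the fingers close. It gives the time, the measured TCP pose, the force, the opening and the grip force at its end, in the units of the state.
- readout.get_state(): the state, without advancing time (a new reading comes with each control period).
- read_camera(name): name is "scene" or "side" or "wrist"; returns (picture, depth): 384x512x3 uint8, red, green, blue; 384x512 float32, m along the optical axis (not along the pixel's ray), 0 where there is no reading.
- camera_info(name): a dict with "fx", "fy", "cx", "cy" (pixels), "eye" and "attitude" of the camera in the world. Camera axes: x right, y down, z forward; pixel columns grow to the right and rows downward; lengths in m; the calibration is good to about 2 mm. The wrist camera is an equidistant fisheye: a pixel r from the principal point sees the ray r / f radians off the axis. A picture is of the moment at which its call begins: read the wrist's pose just before it. camera_info takes no time and is no camera call; for the wrist camera it gives the pose at the moment of the call.
- sign_off(): hands the job in; it is judged then, once.
The state is a dict: "time_s": time; "q": joint angles; "dq": joint speeds; "effort": joint torques, N m; "ee_pos": TCP position; "tcp_rot": TCP orientation; "contact_force": force on the tool from outside, world axes, zero at the start; "wrist_torque": the same for the moment, N m; "opening": opening from 0.0 (shut) to 1.0 (fully open); "gripper_force": force on a finger pad.
Only numpy, scipy, OpenCV 4.12 (cv2) and the standard library are available. Lean on these libraries where they do the work, as an engineer would, in place of code of your own. Each camera call takes 0.05 s, during which the arm holds its last target. There are 200 camera calls.

### The job

Change the filters in the bench fume extractor: first move the firebricks that stand in front of its filter drawer side by side onto the bare steel plate, then take the pin tool from its wooden block, hold the recessed release button in the drawer's ledge down with the pin and push the drawer out. Take every spent cartridge out of the drawer and put it in the grey waste tub, set the two fresh cartridges from the bench upright in the drawer's two pockets, and push the drawer fully home until its catch springs back up. Leave the pin tool standing in its block again and the firebricks on the plate, and do not disturb the other things on the bench.

Things in the scene. Friction and masses are not known exactly. Their poses are not given: they have to be found in the camera images.
- extractor: fume extractor, fixed: grey steel base 200 x 200 and 105 high, with a fan housing (from 70 behind the front face to the back, 195 high in all); origin at the centre of its underside, its front face is at its x = -100 and its drawer comes out along its -x (which points roughly to world -y)
- drawer (a joint): filter drawer: m it is out, 0 home and caught, 0.115 fully out; 1.5 N of friction, stays where left. Home, it has 1.5 mm of play, held by a tooth behind the front panel that lets go while the button is 0.005 or more down (needed for the first 10 mm only). Going home, the last 16 mm take about 5 to 7 N and it catches only at 0 to 0.0015
- release (a joint): release button: m it is pressed down, 0 up, 0.007 fully down, sprung (about 2 N to start, 5 N fully down); a 10 mm round steel button at the bottom of a 12 x 12 mm square hole in the top of the drawer's ledge, moving with the drawer. It must be 0 for the drawer to be caught
- button (a point): centre of the release button's top when it is up: 8 mm below the ledge's top face, in the middle of the 12 x 12 mm hole, which goes right through the ledge; moves with the drawer; its axes are the extractor's
- ledge (a point): middle of the outer (-x) face of the drawer's ledge, a pull ledge 100 wide (extractor y), 36 deep (extractor x) and 24 high along the top of the drawer front; this point lies 12 mm below the ledge's top; the ledge top is 82 mm over the table; push here to shut the drawer. Axes are the extractor's
- pocket_a (a point): centre of the floor of the drawer's pocket on the extractor's +y side: 88 long (extractor x) x 58 wide (extractor y), walls 20 high, the drawer front (beyond its -x end) rises 66; the floor is 12 over the table; inside the extractor while the drawer is home. Axes are the extractor's
- pocket_b (a point): the same for the pocket on the extractor's -y side, 62 mm from pocket_a
- brick_a: firebrick in front of the drawer (may be absent): buff insulating brick 100 (its x) x 60 (its y) x 50 high, about 0.3 kg; origin at the centre of its underside
- brick_b: a second firebrick like brick_a (may be absent; at least one of them is there)
- plate: bare dark steel plate lying on the bench, fixed, 200 (its x) x 260 (its y) x 5 thick; origin at the centre of its underside; room for two bricks side by side along its y
- tub: grey open waste tub, fixed, 150 (its x) x 190 (its y) x 60 high outside, walls and floor 4 to 5; origin at the centre of its underside
- spent_a: spent filter cartridge: grey plastic frame 80 long (its x) x 50 wide (its y) x 34 high, with a pull rib 46 long (along x) x 14 thick x 24 high standing on the middle of its top (rib top 58 above the underside); 120 g; origin at the centre of its underside, z up; starts in pocket_a inside the shut drawer (may be absent)
- spent_b: spent cartridge just like spent_a; starts in pocket_b (may be absent; at least one of the two is there)
- fresh_a: fresh filter cartridge: grey plastic frame 80 long (its x) x 50 wide (its y) x 34 high, with a pull rib 46 long (along x) x 14 thick x 24 high standing on the middle of its top (rib top 58 above the underside); 120 g; origin at the centre of its underside, z up; starts standing on the open bench. Its long side goes along the drawer's travel in a pocket, either way round
- fresh_b: a second fresh cartridge just like fresh_a
- block: pale wooden tool block, fixed, 70 x 70 x 60 high, with one 14 x 14 mm square hole 55 deep in the middle of its top; origin at the centre of its underside
- pin: pin tool: round wooden handle 16 in diameter and 70 long on a straight steel pin 6 in diameter and 50 long; 60 g; origin at the pin's tip, z up along the tool, handle from z = 50 to 120. It starts upright in the block's hole with the handle's lower end resting on the block's top (handle from 60 to 130 over the table)
- flux_jar: bystander: small amber glass jar, 48 in diameter, 55 high, origin under its centre
- bench_block: bystander: steel bench block 55 x 55 x 22, origin under its centre
- spray: bystander: clear spray bottle with a white head and yellow trigger, 68 in diameter, 185 high, origin under its centre
- driver: bystander: screwdriver 200 long with a blue handle, lying, origin under it
- offcut: bystander: brass rod offcut 38 in diameter, 45 high, origin under its centre
There are look-alikes about, which are no part of the job. What is shaped like the fresh_a but blue is not meant.

How it is judged:
By the outcome, as a careful person would: the job done as asked, in the order asked, and still so for the second after the job is handed in, with the robot touching nothing.
Of brick_a, brick_b only 1 to 2 are there at a start; the rules pass over those that are not, and their reading is None.
Of spent_a, spent_b only 1 to 2 are there at a start; the rules pass over those that are not, and their reading is None.
At some moment in a run one of brick_a, brick_b may be knocked a few centimetres aside while the robot is not near it.
It also fails if it takes over 210 s, if anything falls off the work surface, if the arm or the gripper's body presses on something with over 40 N, if the wrist force passes 120 N, or if a joint passes its speed limit or range.

## Working session

There is one attempt and no reset: what is moved stays moved. The work goes in short steps, Python scripts to look and compute and a tool call to move; the robot and the scene stay as the last step left them, time stands still between calls to the robot, and variables do not carry over. Pictures are saved under pics/ and viewed, at most 14 in all, crops included, and the job is handed in when it is done.

Besides the shell and the picture viewer there is one more tool, called after "Emit:" by a JSON object that holds its "fn" and its "kwargs", one argument or row to a line. send_rows: Moves the arm, as the interface text tells. Its arguments: {"type":"object","properties":{"motion":{"type":"array"},"force":{"type":"number"}},"required":["motion"]}

```bash
ls; mkdir -p pics
cat > h.py <<'E'
import numpy as np, cv2
from scipy.spatial.transform import Rotation as R
from cell import readout, read_camera, camera_info, sign_off
def mat(a):
    a=np.array(a,float)
    if a.shape==(3,3): return a
    return R.from_quat([a[1],a[2],a[3],a[0]]).as_matrix()
def grab(n,name):
    ci=camera_info(n); p,d=read_camera(n)
    np.savez(f'pics/{name}.npz',p=p,d=d,M=mat(ci['attitude']),e=np.array(ci['eye']),k=np.array([ci['fx'],ci['fy'],ci['cx'],ci['cy']]),w=(n=='wrist'))
    cv2.imwrite(f'pics/{name}.png',p[:,:,::-1]); return load(name)
def load(name): return dict(np.load(f'pics/{name}.npz'))
def rays(f,u,v):
    fx,fy,cx,cy=f['k']; x=(np.asarray(u,float)-cx)/fx; y=(np.asarray(v,float)-cy)/fy
    if f['w']:
        r=np.hypot(x,y)+1e-9; s=np.tan(np.minimum(r,1.5))/r; x,y=x*s,y*s
    return np.stack([x,y,np.ones_like(x)],-1)@f['M'].T
def onz(f,u,v,z):
    r=rays(f,u,v); return f['e']+r*((z-f['e'][2])/r[...,2])[...,None]
def cloud(f):
    v,u=np.mgrid[:384,:512]; return f['e']+rays(f,u,v)*f['d'][...,None]
def st():
    s=readout.get_state(); print({k:np.round(s[k],4) for k in('time_s','ee_pos','tcp_rot','contact_force','opening','gripper_force')}); return s
E
python3 - <<'E'
from h import *
for n in('scene','side','wrist'):
    f=grab(n,n+'0'); print(n,f['e'],f['M'].round(3).tolist(),f['k'])
    cv2.imwrite(f'pics/{n}0b.png',cv2.resize(f['p'][:,:,::-1],(800,600),interpolation=cv2.INTER_CUBIC))
st()
E
```

```text
pics
scene [ 1.34084139 -0.1476973   0.86606376] [[0.231, 0.644, -0.729], [0.973, -0.146, 0.179], [0.009, -0.751, -0.66]] [393.91575437 393.91575437 246.76353904 200.31965157]
side [ 0.08058092 -0.59722303  0.75202206] [[0.863, -0.331, 0.382], [-0.506, -0.567, 0.65], [0.002, -0.754, -0.657]] [377.23778929 377.23778929 254.39978876 192.45157092]
wrist [0.62478255 0.08013315 0.37133212] [[1.0, 0.001, -0.004], [-0.0, -0.95, -0.313], [-0.004, 0.313, -0.95]] [297.31863964 297.31863964 253.33386478 190.22985503]
{'time_s': np.float64(0.15), 'ee_pos': array([ 6.246e-01, -1.000e-04,  2.306e-01]), 'tcp_rot': array([-5.000e-04,  7.071e-01,  7.071e-01, -5.000e-04]), 'contact_force': array([ 0.0919,  0.2875, -0.1085]), 'opening': np.float64(0.9999), 'gripper_force': np.float64(0.0)}
```

View pics/scene0b.png

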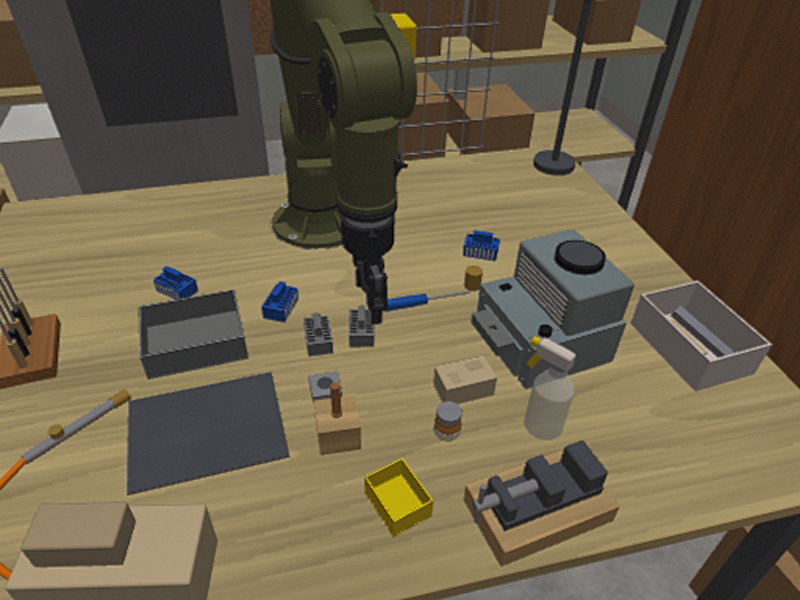

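View pics/side0b.png

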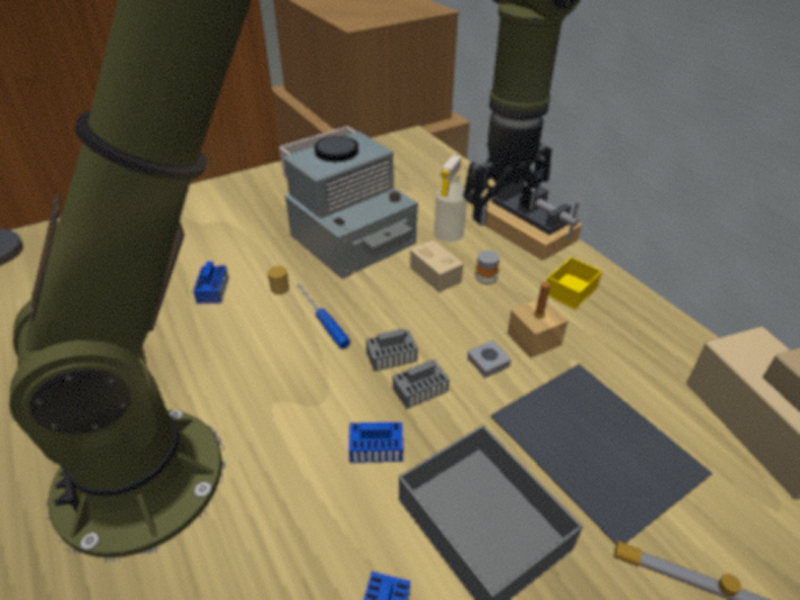

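Scene picture (800 px wide): grey cartridges at (318,333) and (361,327), blue look-alikes at (280,300), (175,283), (482,244). One brick at (465,380), pin and block at (337,420), plate at (207,432), dark grey tub at (192,335) with a whitish box at (700,330) as its look-alike. The extractor is at (560,310) with its ledge at (495,335). Next I'll build a top-down height map for measuring.

```bash
cat > topo.py <<'E'
from h import *
def topo(names,x0=.2,x1=1.0,y0=-.6,y1=.6,res=.0015):
    H=int((x1-x0)/res);W=int((y1-y0)/res); Z=np.full((H,W),-1.);C=np.zeros((H,W,3),np.uint8)
    for n in names:
        f=load(n);P=cloud(f).reshape(-1,3);c=f['p'].reshape(-1,3);ok=(f['d'].ravel()>0)&(P[:,2]<.22)
        P=P[ok];c=c[ok];i=((x1-P[:,0])/res).astype(int);j=((y1-P[:,1])/res).astype(int)
        k=(i>=0)&(i<H)&(j>=0)&(j<W)
        for a,b,z,cc in zip(i[k],j[k],P[k,2],c[k]):
            if z>Z[a,b]: Z[a,b]=z;C[a,b]=cc
    return Z,C
E
python3 - <<'E'
from topo import *
Z,C=topo(['scene0','side0'])
cv2.imwrite('pics/topo.png',C[:,:,::-1]); np.save('pics/Z.npy',Z); print(Z.shape)
E
```

```text
(533, 800)
```

View pics/topo.png

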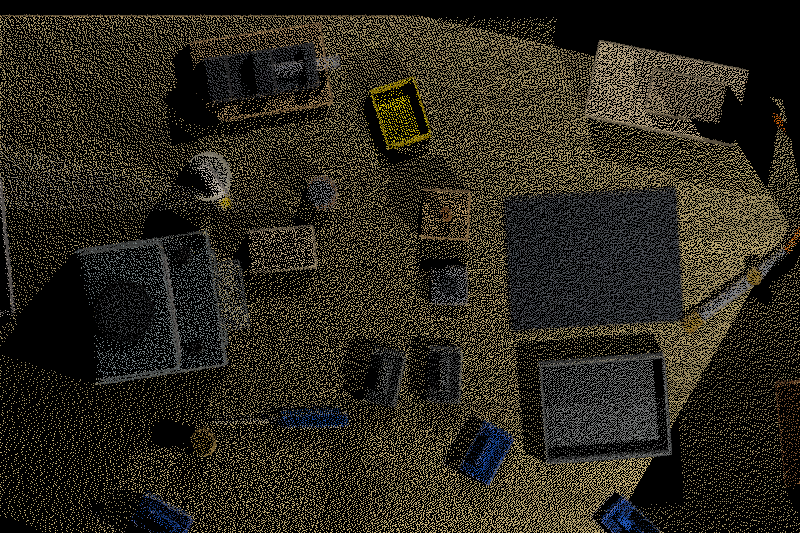

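```bash
cat > fit.py <<'E'
from h import *
def pts(names,box,zlo,zhi):
    o=[]
    for n in names:
        f=load(n);P=cloud(f)[f['d']>0];x0,x1,y0,y1=box
        k=(P[:,0]>x0)&(P[:,0]<x1)&(P[:,1]>y0)&(P[:,1]<y1)&(P[:,2]>zlo)&(P[:,2]<zhi);o.append(P[k])
    return np.concatenate(o)
def rect(lbl,names,box,zlo,zhi):
    P=pts(names,box,zlo,zhi)
    if len(P)<4: print(lbl,'none');return
    (c,s,a)=cv2.minAreaRect((P[:,:2]*1000).astype(np.float32))
    print(lbl,'c',np.round(c,1),'size',np.round(s,1),'ang(deg of first)',round(a,1),'z',np.percentile(P[:,2],[5,50,95]).round(4),len(P))
E
python3 - <<'E'
from fit import *
for n in (['scene0'],['side0'],['scene0','side0']):
    print(n)
    def b(r0,r1,c0,c1): return(1-r1*.0015,1-r0*.0015,.6-c1*.0015,.6-c0*.0015)
    rect('brick',n,b(215,290,243,330),.044,.06)
    rect('block',n,b(175,250,405,485),.054,.064)
    rect('pin',n,b(175,250,405,485),.07,.14)
    rect('plate',n,b(170,340,490,695),.003,.008)
    rect('tub',n,b(340,480,520,690),.055,.066)
    rect('f1top',n,b(335,420,350,407),.028,.064)
    rect('f1rib',n,b(335,420,350,407),.05,.064)
    rect('f2top',n,b(335,420,409,470),.028,.064)
    rect('f2rib',n,b(335,420,409,470),.05,.064)
    rect('extbase',n,b(220,395,60,232),.098,.112)
    rect('exthouse',n,b(220,395,60,215),.185,.2)
    rect('ledge',n,b(240,350,218,260),.076,.087)
    rect('spray',n,b(140,210,170,245),.03,.2)
    rect('jar',n,b(165,220,290,350),.02,.06)
    rect('bb',n,b(250,315,410,480),.015,.03)
E
```

```text
['scene0']
brick c [628.8 176.6] size [ 62.6 100.4] ang(deg of first) 3.7 z [0.0465 0.05   0.0526] 580
block c [679.5 -68.8] size [70.  72.6] ang(deg of first) 86.6 z [0.0565 0.0599 0.0625] 532
pin c [681.4 -69.2] size [15.7 14.5] ang(deg of first) 77.6 z [0.0743 0.1063 0.1313] 121
plate c [ 616.2 -288.7] size [251.1 306.9] ang(deg of first) 0.2 z [0.0033 0.0051 0.0073] 4973
tub c [ 388.7 -306.8] size [156.  189.1] ang(deg of first) 3.7 z [0.0554 0.0589 0.0621] 334
f1top c [438.1  23. ] size [49.9 81.7] ang(deg of first) 79.3 z [0.0302 0.0352 0.0587] 254
f1rib c [438.2  23.7] size [12.6 45.6] ang(deg of first) 78.3 z [0.0521 0.0577 0.0603] 52
f2top c [439.3 -66.3] size [50.7 83.8] ang(deg of first) 87.6 z [0.0306 0.035  0.059 ] 311
f2rib c [438.6 -66.7] size [13.7 48. ] ang(deg of first) 87.5 z [0.0531 0.0581 0.0602] 52
extbase c [541.6 373.4] size [201.3 202.6] ang(deg of first) 8.3 z [0.1006 0.1051 0.1091] 1270
exthouse c [536.3 403.8] size [193.  127.6] ang(deg of first) 8.4 z [0.188  0.1948 0.1972] 1348
ledge c [545.3 253.2] size [130.4  45.1] ang(deg of first) 8.3 z [0.0774 0.08
[... 2361 characters left out ...]
 85.5] ang(deg of first) 86.1 z [0.0306 0.035  0.0585] 822
f2rib c [437.4 -67.1] size [16.3 49.9] ang(deg of first) 89.3 z [0.0514 0.0575 0.0596] 159
extbase c [538.7 372.5] size [208.  201.6] ang(deg of first) 8.9 z [0.1005 0.105  0.1095] 2315
exthouse c [533.9 404.9] size [197.3 129.8] ang(deg of first) 8.8 z [0.1879 0.1946 0.1971] 2282
ledge c [543.8 249.4] size [134.3  48. ] ang(deg of first) 2.1 z [0.0774 0.0817 0.0847] 658
spray c [727.6 283.8] size [90.2 63.6] ang(deg of first) 9.5 z [0.0385 0.109  0.1826] 2005
jar c [709.3 116.5] size [47.4 51.4] ang(deg of first) 86.7 z [0.0227 0.0513 0.0566] 537
bb c [571.9 -74.1] size [55.6 60.9] ang(deg of first) 89.8 z [0.0173 0.0216 0.0241] 581
```

Emit:
{"fn": "send_rows", "kwargs": {
  "motion": [
    [0,0,0.037,0,30,0,1],
    [0,0,0.036,0,30,0,1],
    [0,0,0,0,30,0,1],
    [0,0,0,0,30,0,1],
    [0,0,0,0,30,0,1],
    [0,0,0,1,26,0,1],
    [0,0,0,0,0,0,1],
    [0,0,0,0,0,0,1],
    [0,0,0,0,0,0,1],
    [0,0,0,0,0,0,1]
  ]
}}

```text
time_s: 0.98
ee_pos: [0.6262, 0.1742, 0.2311]
tcp_rot: [0.0, 0.682, 0.732, -0.001]
contact_force: [-0.3, -0.3, 0.3]
opening: 0.996
gripper_force: 0.0
```

Run:
```python
from fit import *
st()
f=grab('wrist','w1');cv2.imwrite('pics/w1b.png',cv2.resize(f['p'][:,:,::-1],(800,600),interpolation=cv2.INTER_CUBIC))
n=['w1']
rect('brick',n,(.55,.7,.1,.235),.042,.06)
rect('ledge',n,(.45,.65,.2,.3),.076,.087)
rect('extb',n,(.4,.7,.22,.36),.098,.112)
```

```text
{'time_s': np.float64(0.9833), 'ee_pos': array([0.6262, 0.1742, 0.2311]), 'tcp_rot': array([ 3.000e-04,  6.816e-01,  7.318e-01, -5.000e-04]), 'contact_force': array([-0.3246, -0.3411,  0.251 ]), 'opening': np.float64(0.9956), 'gripper_force': np.float64(0.0)}
brick c [646.8 163.4] size [100.8 133. ] ang(deg of first) 4.7 z [0.0468 0.0484 0.0503] 4831
ledge c [554.5 255.2] size [199.3  42.8] ang(deg of first) 8.6 z [0.0765 0.0802 0.0818] 4103
extb c [547.3 311.4] size [200.7  74.8] ang(deg of first) 7.9 z [0.102  0.1033 0.1049] 13241
```

View pics/w1b.png

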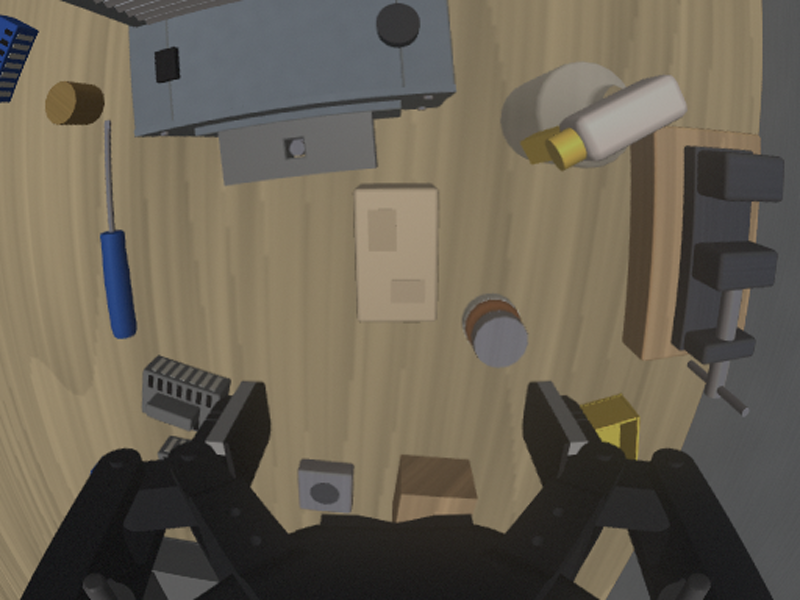

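```bash
cat >> fit.py <<'E'
def px(f,uv,z,s=1.5625):
    uv=(np.array(uv,float)+.5)/s-.5; return (onz(f,uv[:,0],uv[:,1],z)*1000).round(1)
E
python3 - <<'E'
from fit import *
f=load('w1')
print('ledge out corners, hole', px(f,[(223,185),(376,167),(295,148)],.082).tolist())
print('brick top', px(f,[(356,188),(438,188),(437,321),(357,321)],.050).tolist())
rect('brick',['w1'],(.57,.68,.11,.232),.044,.0512)
P=pts(['w1'],(.5,.7,.1,.28),.046,.0525); print(np.percentile(P,[1,99],axis=0))
c=f['p'][60:130,130:260,::-1]; cv2.imwrite('pics/w1c.png',cv2.resize(c,None,fx=6,fy=6,interpolation=cv2.INTER_CUBIC))
E
```

```text
ledge out corners, hole [[509.1, 227.5, 82.0], [608.2, 242.5, 82.0], [556.9, 252.2, 82.0]]
brick top [[594.0, 225.8, 50.0], [650.5, 229.8, 50.0], [658.9, 132.1, 50.0], [599.5, 127.9, 50.0]]
brick c [625.2 178.3] size [60.3 99.4] ang(deg of first) 4.7 z [0.0469 0.0483 0.0496] 4557
[[0.59455882 0.12530259 0.04633866]
 [0.69321972 0.22718829 0.05173021]]
```

View pics/w1c.png

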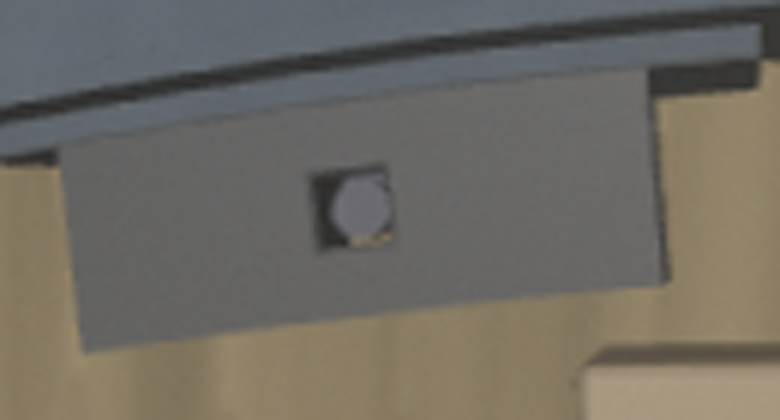

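The crop confirms the brick and the recessed button in the ledge hole (crop px 350,207). That puts the hole at about (557,252) mm. Now I'll grasp the brick.

Emit:
{"fn": "send_rows", "kwargs": {
  "motion": [
    [0,0,0.008,0,3,-30,1],
    [0,0,0,0,0,-30,1],
    [0,0,0,0,0,-30,1],
    [0,0,0,0,0,-30,1],
    [0,0,0,0,0,-30,1],
    [0,0,0,0,0,-30,1],
    [0,0,0,0,0,-20,1],
    [0,0,0,0,0,-12,1],
    [0,0,0,0,0,0,1],
    [0,0,0,0,0,0,1],
    [0,0,0,0,0,0,-1],
    [0,0,0,0,0,0,-1],
    [0,0,0,0,0,0,-1],
    [0,0,0,0,0,0,-1],
    [0,0,0,0,0,0,-1],
    [0,0,0,0,0,0,-1],
    [0,0,0,0,0,0,-1],
    [0,0,0,0,0,0,-1],
    [0,0,0,0,0,0,-1],
    [0,0,0,0,0,0,-1]
  ],
  "force": 40
}}

```text
time_s: 2.7
ee_pos: [0.6269, 0.1792, 0.0212]
tcp_rot: [0.001, 0.678, 0.735, 0.001]
contact_force: [-0.4, -0.1, 5.3]
opening: 0.694
gripper_force: 44.9
```

Emit:
{"fn": "send_rows", "kwargs": {
  "motion": [
    [0,0,0,0,0,10,-1],
    [0,0,0,0,0,20,-1],
    [0,0,0,0,0,30,-1],
    [0,0,0,0,-20,30,-1],
    [0,0,0,0,-30,30,-1],
    [0,0,0,0,-30,0,-1],
    [0,0,0,0,-30,0,-1],
    [0,0,0,0,-30,0,-1],
    [0,0,0,0,-30,0,-1],
    [0,0,0,0,-30,0,-1]
  ]
}}

```text
time_s: 3.53
ee_pos: [0.6256, -0.0219, 0.1398]
tcp_rot: [0.0, 0.678, 0.735, 0.0]
contact_force: [0.8, 0.8, -2.9]
opening: 0.692
gripper_force: 44.4
```

Run:
```python
from fit import *
for n in['scene0','side0']:
    f=load(n);P=cloud(f);c=f['p'].astype(int)
    k=(f['d']>0)&(P[...,0]>.45)&(P[...,0]<.76)&(P[...,1]>-.44)&(P[...,1]<-.13)&(abs(P[...,2]-.004)<.006)&(c[...,0]<90)&(abs(c[...,0]-c[...,2])<40)
    k=cv2.morphologyEx(k.astype(np.uint8),cv2.MORPH_OPEN,np.ones((5,5)))>0
    print(n,cv2.minAreaRect((P[k][:,:2]*1000).astype(np.float32)))
```

```text
scene0 ((613.5813598632812, -291.1048278808594), (203.02841186523438, 258.9288024902344), 3.056025505065918)
side0 ((609.2461547851562, -291.57769775390625), (198.60870361328125, 255.62472534179688), 3.3356943130493164)
```

Emit:
{"fn": "send_rows", "kwargs": {
  "motion": [
    [0,0,-0.02,-5,-30,0,-1],
    [0,0,0,-5,-30,0,-1],
    [0,0,0,-5,-30,0,-1],
    [0,0,0,0,-30,0,-1],
    [0,0,0,0,-30,0,-1],
    [0,0,0,0,-30,0,-1],
    [0,0,0,0,-30,0,-1],
    [0,0,0,0,-30,0,-1],
    [0,0,0,0,-30,0,-1],
    [0,0,0,0,0,-25,-1],
    [0,0,0,0,0,-25,-1],
    [0,0,0,0,0,-25,-1],
    [0,0,0,0,0,-15,-1],
    [0,0,0,0,0,-10,-1],
    [0,0,0,0,0,-6,-1],
    [0,0,0,0,0,-3,-1],
    [0,0,0,0,0,0,-1],
    [0,0,0,0,0,0,-1],
    [0,0,0,0,0,0,-1]
  ]
}}

```text
time_s: 5.12
ee_pos: [0.6117, -0.2907, 0.031]
tcp_rot: [0.001, 0.685, 0.728, 0.0]
contact_force: [0.1, 0.3, -3.2]
opening: 0.699
gripper_force: 44.2
```

Emit:
{"fn": "send_rows", "kwargs": {
  "motion": [
    [0,0,0,0,0,-2,-1],
    [0,0,0,0,0,-1,-1],
    [0,0,0,0,0,-1,-1],
    [0,0,0,0,0,0,-1],
    [0,0,0,0,0,0,-1],
    [0,0,0,0,0,0,-1]
  ]
}}

```text
time_s: 5.62
ee_pos: [0.6111, -0.2906, 0.0263]
tcp_rot: [0.0, 0.685, 0.728, 0.0]
contact_force: [-2.6, 1.2, 4.9]
opening: 0.696
gripper_force: 45.2
```

Emit:
{"fn": "send_rows", "kwargs": {
  "motion": [
    [0,0,0,0,0,0,1],
    [0,0,0,0,0,0,1],
    [0,0,0,0,0,0,1],
    [0,0,0,0,0,0,1],
    [0,0,0,0,0,0,1],
    [0,0,0,0,0,0,1],
    [0,0,0,0,0,10,1],
    [0,0,0,0,0,20,1],
    [0,0,0,0,0,30,1],
    [0,0,0,0,0,30,1],
    [0,0,0,0,0,30,1],
    [0,0,0,0,0,30,1],
    [0,0,0,0,0,34,1]
  ]
}}

```text
time_s: 6.7
ee_pos: [0.6104, -0.2902, 0.2115]
tcp_rot: [-0.0, 0.685, 0.728, -0.0]
contact_force: [1.4, 0.2, 1.0]
opening: 0.997
gripper_force: 0.0
```

Emit:
{"fn": "send_rows", "kwargs": {
  "motion": [
    [0,0,-0.1,7,22,0,1],
    [0,0,-0.1,10,20,0,1],
    [0,0,-0.1,0,20,0,1],
    [0,0,-0.1,0,20,0,1],
    [0,0,-0.1,0,20,0,1],
    [0,0,-0.1,0,20,0,1],
    [0,0,-0.1,0,20,0,1],
    [0,0,-0.1,0,20,0,1],
    [0,0,-0.1,0,20,0,1],
    [0,0,-0.1,0,20,0,1],
    [0,0,-0.1,0,20,0,1],
    [0,0,-0.1,0,0,0,1],
    [0,0,-0.1,0,0,0,1],
    [0,0,-0.1,0,0,0,1],
    [0,0,-0.08,0,0,0,1],
    [0,0,0,0,0,0,1],
    [0,0,0,0,0,0,1],
    [0,0,0,0,0,0,1]
  ]
}}

```text
time_s: 8.2
ee_pos: [0.628, -0.0683, 0.2101]
tcp_rot: [-0.0, 0.997, 0.077, 0.0]
contact_force: [0.6, 0.5, -0.7]
opening: 1.0
gripper_force: 0.0
```

Run:
```python
from fit import *
s=st();print(np.round(s['q'],2))
f=grab('wrist','w2');cv2.imwrite('pics/w2b.png',cv2.resize(f['p'][:,:,::-1],(800,600),interpolation=cv2.INTER_CUBIC))
grab('scene','s2')
for n in (['w2'],['s2']):
  rect('block',n,(.62,.74,-.13,-.01),.054,.064)
  rect('pin',n,(.65,.70,-.095,-.045),.12,.135)
  rect('pin',n,(.65,.70,-.095,-.045),.075,.135)
  rect('brick',n,(.5,.72,-.4,-.18),.047,.07)
```

```text
{'time_s': np.float64(8.2), 'ee_pos': array([ 0.628 , -0.0683,  0.2101]), 'tcp_rot': array([-1.00e-04,  9.97e-01,  7.73e-02,  2.00e-04]), 'contact_force': array([ 0.6359,  0.5168, -0.6703]), 'opening': np.float64(1.0003), 'gripper_force': np.float64(0.0)}
[ 0.01  0.53  0.1   1.52 -0.06  1.1  -1.29]
block c [677.4 -68.2] size [70.9 70.6] ang(deg of first) 87.2 z [0.0571 0.0583 0.0595] 4468
pin c [677.7 -68.1] size [14.8 15.3] ang(deg of first) 35.2 z [0.1258 0.1281 0.1293] 335
pin c [677.7 -68.1] size [14.8 15.4] ang(deg of first) 33.2 z [0.0891 0.1278 0.1292] 421
brick c [ 610.9 -291.6] size [ 60.2 101.9] ang(deg of first) 3.8 z [0.051  0.0536 0.0548] 2909
block c [680.5 -68.9] size [69.9 73.5] ang(deg of first) 87.4 z [0.0568 0.0599 0.0624] 528
pin c [681.3 -69.9] size [14.3 12.7] ang(deg of first) 52.1 z [0.1218 0.1295 0.1311] 39
pin c [682.2 -69.6] size [15.7 13.7] ang(deg of first) 54.3 z [0.0788 0.1109 0.1304] 111
brick c [ 613.4 -292.5] size [ 63.8 101.1] ang(deg of first) 4.4 z [0.0502 0.0549 0.0575] 727
```

View pics/w2b.png

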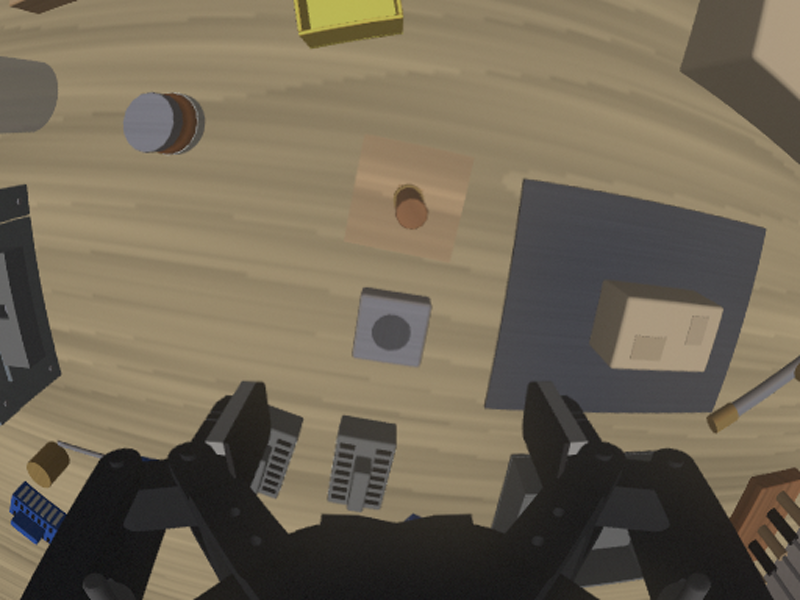

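The picture shows the brick sitting well inside the plate at (670,330) and the pin at (410,200). The pin is at (677.7,-68.1) mm.

Emit:
{"fn": "send_rows", "kwargs": {
  "motion": [
    [0,0,0,25,0,0,1],
    [0,0,0,25,0,0,1],
    [0,0,0,0,0,0,1],
    [0,0,0,0,0,-30,1],
    [0,0,0,0,0,-30,1],
    [0,0,0,0,0,-30,1],
    [0,0,0,0,0,-25,1],
    [0,0,0,0,0,-13,1],
    [0,0,0,0,0,0,1],
    [0,0,0,0,0,0,1],
    [0,0,0,0,0,0,1]
  ]
}}

```text
time_s: 9.22
ee_pos: [0.6787, -0.0687, 0.0831]
tcp_rot: [0.0, 0.997, 0.076, 0.001]
contact_force: [-0.0, 0.2, 1.1]
opening: 1.0
gripper_force: 0.0
```

Emit:
{"fn": "send_rows", "kwargs": {
  "motion": [
    [0,0,0,0,0,0,-1],
    [0,0,0,0,0,0,-1],
    [0,0,0,0,0,0,-1],
    [0,0,0,0,0,0,-1],
    [0,0,0,0,0,0,-1],
    [0,0,0,0,0,0,-1],
    [0,0,0,0,0,0,-1],
    [0,0,0,0,0,0,-1],
    [0,0,0,0,0,0,-1],
    [0,0,0,0,0,0,-1],
    [0,0,0,0,0,0,-1],
    [0,0,0,0,0,0,-1],
    [0,0,0,0,0,0,-1]
  ],
  "force": 60
}}

```text
time_s: 10.3
ee_pos: [0.6781, -0.0686, 0.082]
tcp_rot: [0.0, 0.997, 0.076, 0.0]
contact_force: [0.0, -0.9, 5.4]
opening: 0.173
gripper_force: 58.4
```

Emit:
{"fn": "send_rows", "kwargs": {
  "motion": [
    [0,0,0,0,0,10,-1],
    [0,0,0,0,0,20,-1],
    [0,0,0,0,0,30,-1],
    [0,0,0,0,0,30,-1],
    [0,0,0,0,0,28,-1],
    [0,0,0,-11,29,0,-1],
    [0,0,0,-11,29,0,-1],
    [0,0,0,-11,29,0,-1],
    [0,0,0,-11,29,0,-1],
    [0,0,0,-11,29,0,-1],
    [0,0,0,-11,29,0,-1],
    [0,0,0,-11,29,0,-1],
    [0,0,0,-11,29,0,-1],
    [0,0,0,-11,29,0,-1],
    [0,0,0,-11,29,0,-1],
    [0,0,0,-10,30,0,-1],
    [0,0,0,0,0,0,-1],
    [0,0,0,0,0,0,-1],
    [0,0,0,0,0,0,-1],
    [0,0,0,0,0,0,-1]
  ]
}}

```text
time_s: 11.97
ee_pos: [0.5585, 0.2499, 0.1998]
tcp_rot: [0.0, 0.997, 0.075, 0.0]
contact_force: [0.3, -0.4, -0.8]
opening: 0.17
gripper_force: 58.6
```

Run:
```python
from fit import *
s=st()
f=grab('wrist','w3'); c=f['p'][60:260,170:340,::-1]
cv2.imwrite('pics/w3c.png',cv2.resize(c,(680,600*680//680*1 if 0 else 800*600//600)[:2] if 0 else (510,600),interpolation=cv2.INTER_CUBIC))
grab('scene','s3');grab('side','d3')
for n in (['w3'],['s3'],['d3']):
    P=pts(n,(.52,.60,.21,.29),.118,.20)
    for z in(.135,.15,.165,.18):
        Q=P[abs(P[:,2]-z)<.007]; print(n,z,len(Q),(np.median(Q,0)*1000).round(1) if len(Q) else '')
```

```text
{'time_s': np.float64(11.9667), 'ee_pos': array([0.5585, 0.2499, 0.1998]), 'tcp_rot': array([5.000e-04, 9.972e-01, 7.490e-02, 0.000e+00]), 'contact_force': array([ 0.3394, -0.3528, -0.8385]), 'opening': np.float64(0.17), 'gripper_force': np.float64(58.5537)}
['w3'] 0.135 54 [560.4 250.2 135.2]
['w3'] 0.15 62 [560.5 250.2 150.3]
['w3'] 0.165 8 [560.8 250.3 159.3]
['w3'] 0.18 317 [565.2 251.2 181.8]
['s3'] 0.135 8 [561.5 248.2 135.4]
['s3'] 0.15 7 [561.1 248.7 146.9]
['s3'] 0.165 11 [563.  248.2 164.1]
['s3'] 0.18 21 [565.9 246.  182.4]
['d3'] 0.135 7 [556.8 248.3 135.2]
['d3'] 0.15 7 [556.7 247.3 149.2]
['d3'] 0.165 6 [557.  248.1 164.3]
['d3'] 0.18 21 [554.6 243.  182.2]
```

View pics/w3c.png

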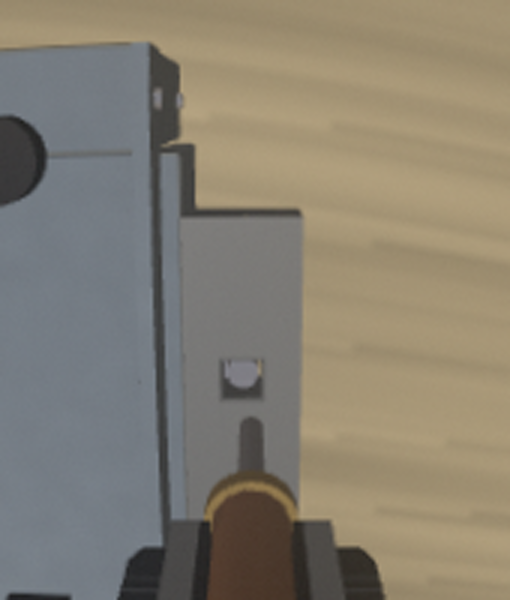

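Run:
```python
from fit import *
f=load('w3')
def g(u,v,z):
    u=np.array([u/3+170-.33]);v=np.array([v/3+60-.33]); return (onz(f,u,v,z)*1000).round(1)[0]
print('hole',[g(a,b,.082).tolist() for a,b in((221,358),(264,358),(264,400),(221,400),(242.5,379))])
print('tip',g(251,418,.128),'shaft',g(251,450,.14), g(240,445,.14),g(263,445,.14))
print('ledge corners',g(301,212,.082),g(181,212,.082))
```

```text
hole [[562.3, 259.6, 82.0], [564.3, 246.8, 82.0], [551.0, 244.7, 82.0], [549.1, 257.7, 82.0], [556.7, 252.2, 82.0]]
tip [561.2 250.3 128. ] shaft [557.3 249.8 140. ] [558.2 252.6 140. ] [559.  247.1 140. ]
ledge corners [609.6 242.9  82. ] [604.4 277.4  82. ]
```

Emit:
{"fn": "send_rows", "kwargs": {
  "motion": [
    [0,0,0,-1.6,2,0,-1],
    [0,0,0,0,0,-15,-1],
    [0,0,0,0,0,-15,-1],
    [0,0,0,0,0,-10,-1],
    [0,0,0,0,0,-6,-1],
    [0,0,0,0,0,-5,-1],
    [0,0,0,0,0,0,-1],
    [0,0,0,0,0,0,-1],
    [0,0,0,0,0,0,-1]
  ]
}}

```text
time_s: 12.87
ee_pos: [0.5568, 0.2537, 0.1494]
tcp_rot: [-0.0, 0.997, 0.076, 0.001]
contact_force: [-0.0, 0.3, -1.0]
opening: 0.17
gripper_force: 58.6
```

Emit:
{"fn": "send_rows", "kwargs": {
  "motion": [
    [0,0,0,0,0,-2,-1],
    [0,0,0,0,0,-2,-1],
    [0,0,0,0,0,-2,-1],
    [0,0,0,0,0,-2,-1],
    [0,0,0,0,0,0,-1],
    [0,0,0,0,0,0,-1],
    [0,0,0,0,0,0,-1]
  ]
}}

```text
time_s: 13.45
ee_pos: [0.5567, 0.2536, 0.1411]
tcp_rot: [-0.0, 0.997, 0.076, 0.0]
contact_force: [0.1, -0.5, 2.8]
opening: 0.173
gripper_force: 58.7
```

Emit:
{"fn": "send_rows", "kwargs": {
  "motion": [
    [0,0,0,0,0,-1.5,-1],
    [0,0,0,0,0,-1,-1],
    [0,0,0,0,0,0,-1],
    [0,0,0,0,0,0,-1],
    [0,0,0,0,0,0,-1]
  ]
}}

```text
time_s: 13.87
ee_pos: [0.5568, 0.2536, 0.1387]
tcp_rot: [-0.0, 0.997, 0.076, 0.001]
contact_force: [-0.1, 0.2, 6.8]
opening: 0.168
gripper_force: 59.1
```

Emit:
{"fn": "send_rows", "kwargs": {
  "motion": [
    [0,0,0,0.3,-2,0,-1],
    [0,0,0,0.3,-2,0,-1],
    [0,0,0,0.4,-3,0,-1],
    [0,0,0,0.6,-4,0,-1],
    [0,0,0,0.7,-5,0,-1],
    [0,0,0,0.7,-5,0,-1],
    [0,0,0,0.7,-5,0,-1],
    [0,0,0,0.7,-5,0,-1],
    [0,0,0,0,0,0,-1],
    [0,0,0,0,0,0,-1]
  ]
}}

```text
time_s: 14.7
ee_pos: [0.5614, 0.222, 0.1387]
tcp_rot: [0.0, 0.997, 0.075, 0.001]
contact_force: [0.6, -0.9, 6.0]
opening: 0.169
gripper_force: 59.1
```

Run:
```python
from fit import *
st(); f=grab('wrist','w4'); c=f['p'][60:260,170:340,::-1]
cv2.imwrite('pics/w4c.png',cv2.resize(c,(510,600),interpolation=cv2.INTER_CUBIC))
```

```text
{'time_s': np.float64(14.7), 'ee_pos': array([0.5614, 0.222 , 0.1387]), 'tcp_rot': array([1.000e-04, 9.971e-01, 7.550e-02, 6.000e-04]), 'contact_force': array([ 0.6384, -0.9118,  6.0306]), 'opening': np.float64(0.1691), 'gripper_force': np.float64(59.0835)}
```

View pics/w4c.png

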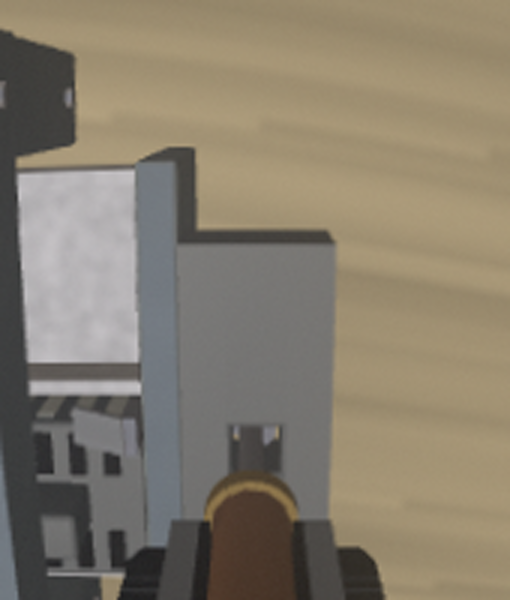

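The drawer is coming out. The pocket on the world +x side is empty, and there is a spent cartridge in the other. I'll keep pulling.

Emit:
{"fn": "send_rows", "kwargs": {
  "motion": [
    [0,0,0,0.9,-6,2,-1],
    [0,0,0,0.9,-6,2,-1],
    [0,0,0,0.9,-6,0,-1],
    [0,0,0,0.9,-6,0,-1],
    [0,0,0,0.9,-6,0,-1],
    [0,0,0,0.9,-6,0,-1],
    [0,0,0,0.9,-6,0,-1],
    [0,0,0,0.9,-6,0,-1],
    [0,0,0,0.9,-6,0,-1],
    [0,0,0,0.9,-6,0,-1],
    [0,0,0,0.9,-6,0,-1],
    [0,0,0,0.9,-6,0,-1],
    [0,0,0,0.9,-6,0,-1],
    [0,0,0,0.6,-4,0,-1],
    [0,0,0,0,0,0,-1],
    [0,0,0,0,0,0,-1],
    [0,0,0,0,0,0,-1]
  ]
}}

```text
time_s: 16.17
ee_pos: [0.5732, 0.1397, 0.1422]
tcp_rot: [0.001, 0.997, 0.076, -0.0]
contact_force: [0.4, -2.4, 3.0]
opening: 0.173
gripper_force: 58.7
```

Emit:
{"fn": "send_rows", "kwargs": {
  "motion": [
    [0,0,0,0.3,-2,0,-1],
    [0,0,0,0.3,-2,0,-1],
    [0,0,0,0,0,0,-1],
    [0,0,0,0,0,0,-1],
    [0,0,0,0,0,0,-1]
  ]
}}

```text
time_s: 16.58
ee_pos: [0.5736, 0.1368, 0.1422]
tcp_rot: [-0.0, 0.997, 0.076, -0.0]
contact_force: [-0.9, 1.8, 2.7]
opening: 0.17
gripper_force: 58.7
```

Emit:
{"fn": "send_rows", "kwargs": {
  "motion": [
    [0,0,0,-0.1,1,5,-1],
    [0,0,0,0,0,15,-1],
    [0,0,0,0,0,25,-1],
    [0,0,0,0,0,20,-1],
    [0,0,0,13.1,-25.4,0,-1],
    [0,0,0,13.1,-26,0,-1],
    [0,0,0,13.1,-26,0,-1],
    [0,0,0,13.1,-26,0,-1],
    [0,0,0,13.1,-26,0,-1],
    [0,0,0,13.1,-26,0,-1],
    [0,0,0,13,-26,0,-1],
    [0,0,0,13,-25,0,-1],
    [0,0,0,0,0,0,-1],
    [0,0,0,0,0,0,-1],
    [0,0,0,0,0,0,-1]
  ]
}}

```text
time_s: 17.83
ee_pos: [0.6777, -0.0684, 0.2067]
tcp_rot: [-0.0, 0.997, 0.076, -0.001]
contact_force: [-0.1, 0.3, -0.4]
opening: 0.168
gripper_force: 58.6
```

Run:
```python
from fit import *
s=st()
f=grab('wrist','w5'); c=f['p'][40:240,170:340,::-1]
cv2.imwrite('pics/w5c.png',cv2.resize(c,(510,600),interpolation=cv2.INTER_CUBIC))
rect('block',['w5'],(.62,.74,-.13,-.01),.054,.064)
P=pts(['w5'],(.65,.72,-.095,-.045),.135,.17)
for z in(.14,.15,.16):
  Q=P[abs(P[:,2]-z)<.006]; print(z,len(Q),(np.median(Q,0)*1000).round(1) if len(Q) else '')
```

```text
{'time_s': np.float64(17.8333), 'ee_pos': array([ 0.6777, -0.0684,  0.2067]), 'tcp_rot': array([-4.000e-04,  9.971e-01,  7.580e-02, -7.000e-04]), 'contact_force': array([-0.1242,  0.316 , -0.3827]), 'opening': np.float64(0.1676), 'gripper_force': np.float64(58.6365)}
block c [677.3 -68.4] size [70.8 71.3] ang(deg of first) 87.4 z [0.0572 0.0584 0.0596] 4432
0.14 39 [679.4 -67.7 140.1]
0.15 49 [679.5 -67.7 150.4]
0.16 57 [679.7 -67.7 159.9]
```

View pics/w5c.png

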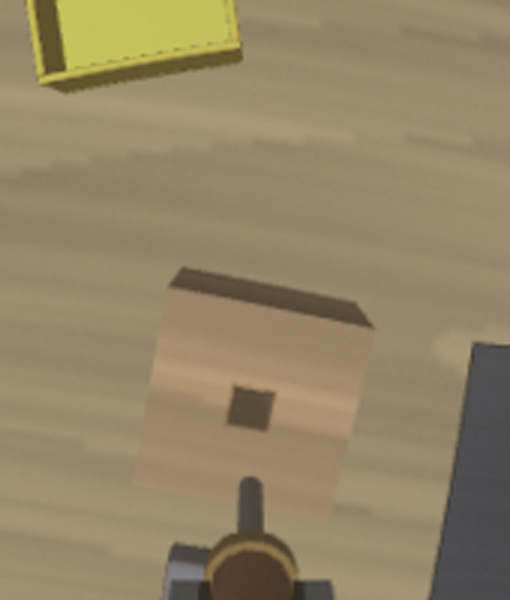

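The pin hangs straight over the block's hole (crop px 250,408), with the axis within 1 mm of it. I'll lower it in.

Emit:
{"fn": "send_rows", "kwargs": {
  "motion": [
    [0,0,0,0.3,-0.4,-20,-1],
    [0,0,0,0,0,-25,-1],
    [0,0,0,0,0,-15,-1],
    [0,0,0,0,0,-15,-1],
    [0,0,0,0,0,-15,-1],
    [0,0,0,0,0,-15,-1],
    [0,0,0,0,0,-10,-1],
    [0,0,0,0,0,-5,-1],
    [0,0,0,0,0,-2,-1],
    [0,0,0,0,0,0,-1],
    [0,0,0,0,0,0,-1],
    [0,0,0,0,0,0,-1]
  ]
}}

```text
time_s: 18.88
ee_pos: [0.679, -0.0693, 0.0862]
tcp_rot: [0.0, 0.997, 0.076, 0.001]
contact_force: [-0.4, -0.3, -1.0]
opening: 0.166
gripper_force: 58.6
```

Emit:
{"fn": "send_rows", "kwargs": {
  "motion": [
    [0,0,0,0,0,-1,-1],
    [0,0,0,0,0,-1,-1],
    [0,0,0,0,0,0,-1],
    [0,0,0,0,0,0,-1]
  ]
}}

```text
time_s: 19.22
ee_pos: [0.6785, -0.0693, 0.0833]
tcp_rot: [-0.0, 0.997, 0.076, 0.0]
contact_force: [-0.7, 1.0, -1.2]
opening: 0.168
gripper_force: 58.6
```

Emit:
{"fn": "send_rows", "kwargs": {
  "motion": [
    [0,0,0,0,0,-1.5,-1],
    [0,0,0,0,0,0,-1],
    [0,0,0,0,0,0,-1],
    [0,0,0,0,0,0,0],
    [0,0,0,0,0,0,0],
    [0,0,0,0,0,0,0.3],
    [0,0,0,0,0,0,0.3],
    [0,0,0,0,0,0,0.3],
    [0,0,0,0,0,10,0.3],
    [0,0,0,0,0,20,0.3],
    [0,0,0,0,0,30,0.3],
    [0,0,0,0,0,30,0.3],
    [0,0,0,0,0,30,0.3],
    [0,0,0,0,0,10,0.3]
  ]
}}

```text
time_s: 20.38
ee_pos: [0.6804, -0.0697, 0.2179]
tcp_rot: [0.001, 0.997, 0.076, 0.004]
contact_force: [0.5, -0.4, 1.4]
opening: 0.65
gripper_force: 0.0
```

Emit:
{"fn": "send_rows", "kwargs": {
  "motion": [
    [0,0,0.1,-9,13,0,0.3],
    [0,0,0.1,-9,13,0,0.3],
    [0,0,0.1,-9,13,0,0.3],
    [0,0,0.1,-9,13,0,0.3],
    [0,0,0.1,-9,13,0,0.3],
    [0,0,0.1,-9,13,0,0.3],
    [0,0,0.1,-9,13,0,0.3],
    [0,0,0.1,-9,13,0,0.3],
    [0,0,0.1,-9,13,0,0.3],
    [0,0,0.1,-9,13,0,0.3],
    [0,0,0.1,-9,13,0,0.3],
    [0,0,0.1,-9,13,0,0.3],
    [0,0,0.1,-9,13,0,0.3],
    [0,0,0.1,-9,13,0,0.3],
    [0,0,0.1,0,13,0,0.3],
    [0,0,0.064,0,13,0,0.3],
    [0,0,0,0,0,0,0.3],
    [0,0,0,0,0,0,0.3],
    [0,0,0,0,0,0,0.3]
  ]
}}

```text
time_s: 21.97
ee_pos: [0.5526, 0.1375, 0.2118]
tcp_rot: [0.0, 0.655, 0.755, -0.0]
contact_force: [-0.4, -0.2, -0.8]
opening: 0.654
gripper_force: 0.0
```

Run:
```python
from fit import *
s=st();print(np.round(s['q'],2))
f=grab('wrist','w6');cv2.imwrite('pics/w6b.png',cv2.resize(f['p'][:,:,::-1],(800,600),interpolation=cv2.INTER_CUBIC))
s=grab('scene','s6')
for n in (['w6'],['s6']):
  rect('pin',n,(.65,.70,-.095,-.045),.12,.14)
  rect('rib',n,(.46,.60,.15,.26),.064,.074)
  rect('front',n,(.45,.65,.10,.25),.074,.09)
```

```text
{'time_s': np.float64(21.9667), 'ee_pos': array([0.5526, 0.1375, 0.2118]), 'tcp_rot': array([ 3.000e-04,  6.553e-01,  7.554e-01, -3.000e-04]), 'contact_force': array([-0.3887, -0.1501, -0.7522]), 'opening': np.float64(0.6545), 'gripper_force': np.float64(0.0)}
[-0.07  0.45 -0.33  1.68  0.16  1.04 -0.31]
pin none
rib c [555.8 180.8] size [76.7 88.7] ang(deg of first) 73.4 z [0.0659 0.0682 0.0728] 948
front c [571.2 151. ] size [136.9  61.3] ang(deg of first) 8.3 z [0.0753 0.0798 0.0813] 5308
pin c [676.7 -66.4] size [12.8 17.3] ang(deg of first) 80.3 z [0.1215 0.1273 0.1316] 38
rib c [542.3 192. ] size [29.6 72.5] ang(deg of first) 35.9 z [0.0644 0.069  0.0728] 71
front c [573.6 150.5] size [136.4  64.6] ang(deg of first) 7.7 z [0.0759 0.0811 0.0841] 467
```

View pics/w6b.png

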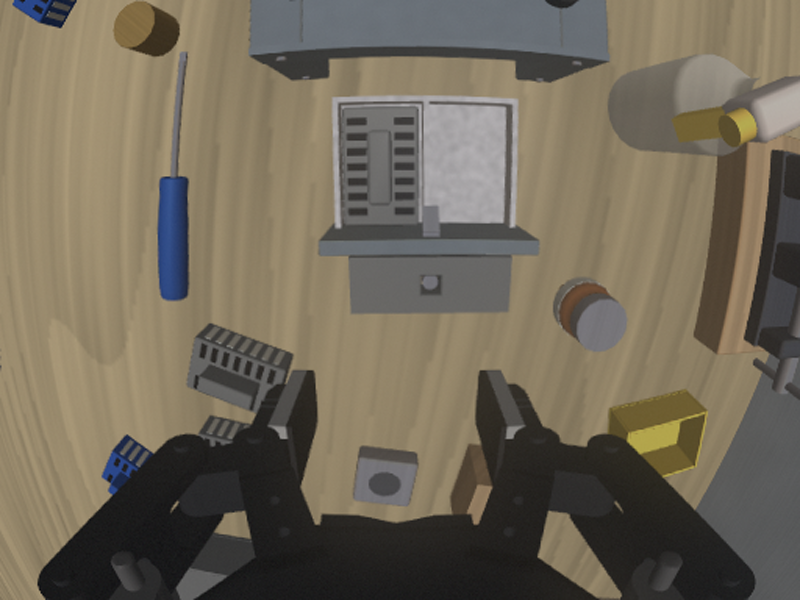

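The drawer is fully out. There is one spent cartridge in the left pocket with its rib at (380,168), and the right pocket is empty. The pin stands in its block.

Run:
```python
from fit import *
f=load('w6')
print('rib',px(f,[(370,130),(390,130),(390,205),(370,205),(380,167.5)],.070).tolist())
print('frame',px(f,[(343,105),(421,105),(421,226),(343,226)],.046).tolist())
print('pocketB walls top(z32)',px(f,[(425,99),(517,99),(516,230),(425,228)],.032).tolist())
print('outer walls z32',px(f,[(333,98),(517,98)],.032).tolist())
P=pts(['w6'],(.50,.54,.15,.24),.0645,.0725);print(len(P),cv2.minAreaRect((P[:,:2]*1000).astype(np.float32)))
print('hole',px(f,[(431,283)],.082))
P=pts(['w6'],(.55,.62,.17,.25),-.01,.016);print(np.median(P,0),cv2.minAreaRect((P[:,:2]*1000).astype(np.float32)))
```

```text
rib [[523.5, 226.6, 70.0], [535.4, 228.2, 70.0], [541.8, 182.9, 70.0], [529.7, 181.2, 70.0], [532.6, 204.8, 70.0]]
frame [[502.3, 241.8, 46.0], [552.3, 248.5, 46.0], [564.2, 168.9, 46.0], [512.6, 161.7, 46.0]]
pocketB walls top(z32) [[554.9, 254.5, 32.0], [617.5, 266.4, 32.0], [632.9, 174.6, 32.0], [568.2, 165.8, 32.0]]
outer walls z32 [[493.1, 247.1, 32.0], [617.4, 267.1, 32.0]]
735 ((529.6061401367188, 188.64328002929688), (76.52568054199219, 33.90306091308594), 73.57811737060547)
hole [[573.  140.9  82. ]]
[0.59135731 0.21296158 0.01012603] ((586.56494140625, 210.14064025878906), (67.15184783935547, 80.12055206298828), 0.6647151708602905)
```

Emit:
{"fn": "send_rows", "kwargs": {
  "motion": [
    [0,0,0,-7,22,0,0.1],
    [0,0,0,-7,23,0,0.1],
    [0,0,0,-6,22,0,0.1],
    [0,0,0,0,0,-30,0.1],
    [0,0,0,0,0,-30,0.1],
    [0,0,0,0,0,-30,0.1],
    [0,0,0,0,0,-30,0.1],
    [0,0,0,0,0,-20,0.1],
    [0,0,0,0,0,-15,0.1],
    [0,0,0,0,0,-6,0.1],
    [0,0,0,0,0,0,0.1],
    [0,0,0,0,0,0,0.1],
    [0,0,0,0,0,0,0.1]
  ]
}}

```text
time_s: 23.15
ee_pos: [0.5333, 0.2058, 0.0519]
tcp_rot: [0.0, 0.654, 0.756, 0.001]
contact_force: [-0.3, 0.1, 0.1]
opening: 0.546
gripper_force: 0.0
```

Emit:
{"fn": "send_rows", "kwargs": {
  "motion": [
    [0,0,0,0,0,0,-1],
    [0,0,0,0,0,0,-1],
    [0,0,0,0,0,0,-1],
    [0,0,0,0,0,0,-1],
    [0,0,0,0,0,0,-1],
    [0,0,0,0,0,0,-1],
    [0,0,0,0,0,0,-1],
    [0,0,0,0,0,0,-1],
    [0,0,0,0,0,0,-1],
    [0,0,0,0,0,0,-1]
  ],
  "force": 40
}}

```text
time_s: 23.98
ee_pos: [0.5329, 0.2058, 0.0515]
tcp_rot: [0.0, 0.654, 0.756, 0.0]
contact_force: [-1.9, -0.6, 6.3]
opening: 0.147
gripper_force: 43.5
```

Emit:
{"fn": "send_rows", "kwargs": {
  "motion": [
    [0,0,0,0,0,10,-1],
    [0,0,0,0,0,20,-1],
    [0,0,0,0,0,30,-1],
    [0,0,0,0,0,30,-1],
    [0,0,0,0,0,20,-1],
    [0,0,0,-10,-34,0,-1],
    [0,0,0,-10,-34,0,-1],
    [0,0,0,-10,-34,0,-1],
    [0,0,0,-10,-34,0,-1],
    [0,0,0,-10,-34,0,-1],
    [0,0,0,-10,-34,0,-1],
    [0,0,0,-10,-34,0,-1],
    [0,0,0,-10,-34,0,-1],
    [0,0,0,-10,-34,0,-1],
    [0,0,0,-10,-34,0,-1],
    [0,0,0,-10,-34,0,-1],
    [0,0,0,-9,-34,0,-1],
    [0,0,0,-9,-34,0,-1],
    [0,0,0,-9,-34,0,-1],
    [0,0,0,-9,-36,0,-1]
  ]
}}

```text
time_s: 25.65
ee_pos: [0.3857, -0.3074, 0.1614]
tcp_rot: [0.0, 0.654, 0.757, 0.0]
contact_force: [1.6, 0.1, -0.8]
opening: 0.153
gripper_force: 42.5
```

Emit:
{"fn": "send_rows", "kwargs": {
  "motion": [
    [0,0,0,0,0,0,-1],
    [0,0,0,0,0,0,-1],
    [0,0,0,0,0,-25,-1],
    [0,0,0,0,0,-25,-1],
    [0,0,0,0,0,-25,-1],
    [0,0,0,0,0,-20,-1],
    [0,0,0,0,0,-12,-1],
    [0,0,0,0,0,-5,-1],
    [0,0,0,0,0,0,-1],
    [0,0,0,0,0,0,-1],
    [0,0,0,0,0,0,-1]
  ]
}}

```text
time_s: 26.57
ee_pos: [0.3873, -0.3062, 0.0497]
tcp_rot: [0.001, 0.654, 0.757, 0.0]
contact_force: [0.3, -0.2, -0.6]
opening: 0.153
gripper_force: 42.5
```

Emit:
{"fn": "send_rows", "kwargs": {
  "motion": [
    [0,0,0,0,0,-3,-1],
    [0,0,0,0,0,0,-1],
    [0,0,0,0,0,0,0.1],
    [0,0,0,0,0,0,0.1],
    [0,0,0,0,0,0,0.1],
    [0,0,0,0,0,0,0.1],
    [0,0,0,0,0,0,0.1],
    [0,0,0,0,0,20,0.1],
    [0,0,0,0,0,30,0.1],
    [0,0,0,0,0,30,0.1],
    [0,0,0,0,0,30,0.1],
    [0,0,0,0,0,30,0.1],
    [0,0,0,0,0,20,0.1]
  ]
}}

```text
time_s: 27.65
ee_pos: [0.387, -0.3065, 0.2086]
tcp_rot: [0.001, 0.654, 0.756, 0.0]
contact_force: [1.2, -0.4, -0.7]
opening: 0.547
gripper_force: 0.0
```

Emit:
{"fn": "send_rows", "kwargs": {
  "motion": [
    [0,0,0.1,0,15,0,0.1],
    [0,0,0.1,0,17,0,0.1],
    [0,0,0.1,0,17,0,0.1],
    [0,0,0.1,0,17,0,0.1],
    [0,0,0.1,5,17,0,0.1],
    [0,0,0.1,5,17,0,0.1],
    [0,0,0.1,5,17,0,0.1],
    [0,0,0.1,5,17,0,0.1],
    [0,0,0.1,5,17,0,0.1],
    [0,0,0.1,5,17,0,0.1],
    [0,0,0.1,5,17,0,0.1],
    [0,0,0.1,5,17,0,0.1],
    [0,0,0.1,5,17,0,0.1],
    [0,0,0.088,5,20,0,0.1],
    [0,0,0,0,0,0,0.1],
    [0,0,0,0,0,0,0.1],
    [0,0,0,0,0,0,0.1]
  ]
}}

```text
time_s: 29.07
ee_pos: [0.4362, -0.0678, 0.2056]
tcp_rot: [-0.0, 0.02, 1.0, -0.0]
contact_force: [0.2, -0.2, -0.8]
opening: 0.548
gripper_force: 0.0
```

Run:
```python
from fit import *
s=st();print(np.round(s['q'],2))
f=grab('wrist','w7');cv2.imwrite('pics/w7b.png',cv2.resize(f['p'][:,:,::-1],(800,600),interpolation=cv2.INTER_CUBIC))
for l,b in(('f2',(.38,.5,-.12,-.02)),('f1',(.38,.5,-.02,.07))):
  rect(l+'rib',['w7'],b,.051,.064); rect(l+'top',['w7'],b,.029,.064)
```

```text
{'time_s': np.float64(29.0667), 'ee_pos': array([ 0.4362, -0.0678,  0.2056]), 'tcp_rot': array([-3.000e-04,  1.960e-02,  9.998e-01, -2.000e-04]), 'contact_force': array([ 0.1759, -0.1556, -0.7773]), 'opening': np.float64(0.5481), 'gripper_force': np.float64(0.0)}
[ 0.63  0.3  -0.69  1.99  0.23  0.93  1.35]
f2rib c [435.8 -65.7] size [13.5 45.5] ang(deg of first) 87.5 z [0.0544 0.056  0.0572] 611
f2top c [435.8 -65.6] size [50.  79.8] ang(deg of first) 87.3 z [0.0309 0.0325 0.0565] 3220
f1rib c [433.4  23.7] size [14.7 47. ] ang(deg of first) 78.2 z [0.0534 0.0557 0.057 ] 583
f1top c [433.4  23.9] size [50.3 80.9] ang(deg of first) 77.7 z [0.0308 0.0325 0.0563] 2932
```

View pics/w7b.png

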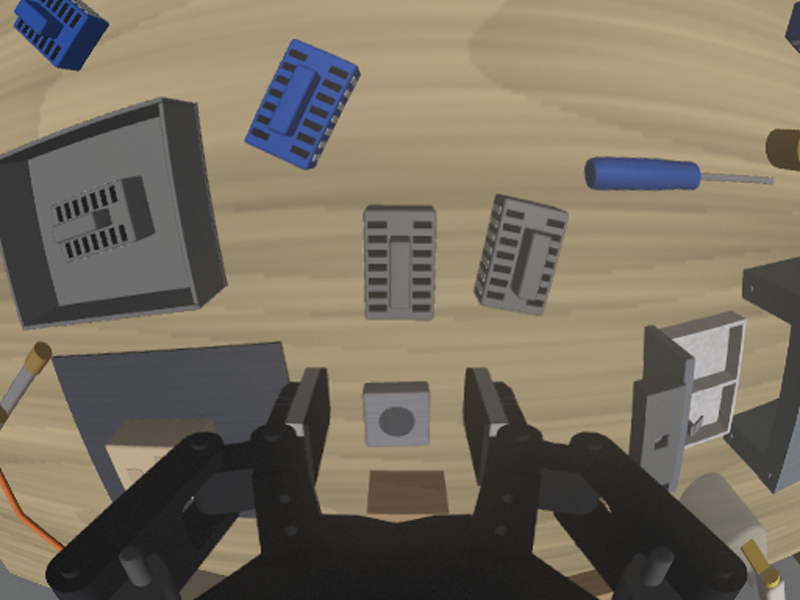

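The spent cartridge sits upright in the tub (100,220), and both grey fresh cartridges are at (400,263) and (523,255). I'll grasp the first.

Emit:
{"fn": "send_rows", "kwargs": {
  "motion": [
    [0,0,0,-0.4,2,-25,0.1],
    [0,0,0,0,0,-30,0.1],
    [0,0,0,0,0,-30,0.1],
    [0,0,0,0,0,-30,0.1],
    [0,0,0,0,0,-25,0.1],
    [0,0,0,0,0,-17,0.1],
    [0,0,0,0,0,-8,0.1],
    [0,0,0,0,0,-2,0.1],
    [0,0,0,0,0,0,0.1],
    [0,0,0,0,0,0,0.1],
    [0,0,0,0,0,0,-1],
    [0,0,0,0,0,0,-1],
    [0,0,0,0,0,0,-1],
    [0,0,0,0,0,0,-1],
    [0,0,0,0,0,0,-1],
    [0,0,0,0,0,0,-1],
    [0,0,0,0,0,0,-1],
    [0,0,0,0,0,0,-1],
    [0,0,0,0,0,0,-1]
  ]
}}

```text
time_s: 30.7
ee_pos: [0.4366, -0.0656, 0.0396]
tcp_rot: [0.001, 0.019, 1.0, -0.0]
contact_force: [-0.8, -0.6, 5.3]
opening: 0.152
gripper_force: 39.5
```

Emit:
{"fn": "send_rows", "kwargs": {
  "motion": [
    [0,0,0,0,0,10,-1],
    [0,0,0,0,0,20,-1],
    [0,0,0,0,0,30,-1],
    [0,0,0,0,0,30,-1],
    [0,0,0,0,0,30,-1],
    [0,0,0,0,0,20,-1]
  ]
}}

```text
time_s: 31.2
ee_pos: [0.4365, -0.065, 0.1815]
tcp_rot: [0.001, 0.019, 1.0, -0.0]
contact_force: [0.9, -0.0, -1.4]
opening: 0.154
gripper_force: 39.4
```

Emit:
{"fn": "send_rows", "kwargs": {
  "motion": [
    [0,0,-0.1,11.2,19.9,0,-1],
    [0,0,-0.1,11.2,19.9,0,-1],
    [0,0,-0.1,11.2,19.9,0,-1],
    [0,0,-0.1,11.2,19.9,0,-1],
    [0,0,-0.1,11.2,19.9,0,-1],
    [0,0,-0.1,11.2,19.9,0,-1],
    [0,0,-0.1,11.2,19.9,0,-1],
    [0,0,-0.1,11.2,19.9,0,-1],
    [0,0,-0.1,11.2,19.9,0,-1],
    [0,0,-0.1,11.2,19.9,0,-1],
    [0,0,-0.1,11.2,19.9,0,-1],
    [0,0,-0.1,11.2,19.9,0,-1],
    [0,0,-0.1,11.2,19.9,0,-1],
    [0,0,-0.087,11.6,19.6,0,-1],
    [0,0,0,0,0,0,-1],
    [0,0,0,0,0,0,-1],
    [0,0,0,0,0,0,-1],
    [0,0,0,0,0,0,-1]
  ]
}}

```text
time_s: 32.7
ee_pos: [0.593, 0.2115, 0.1788]
tcp_rot: [0.0, 0.654, 0.757, -0.001]
contact_force: [-0.3, 0.6, -0.9]
opening: 0.149
gripper_force: 39.4
```

Run:
```python
from fit import *
s=st();print(np.round(s['q'],2))
f=grab('wrist','w8');cv2.imwrite('pics/w8b.png',cv2.resize(f['p'][:,:,::-1],(800,600),interpolation=cv2.INTER_CUBIC))
```

```text
{'time_s': np.float64(32.7), 'ee_pos': array([0.593 , 0.2115, 0.1788]), 'tcp_rot': array([ 1.000e-04,  6.538e-01,  7.567e-01, -6.000e-04]), 'contact_force': array([-0.2967,  0.5625, -0.8935]), 'opening': np.float64(0.1495), 'gripper_force': np.float64(39.4299)}
[-0.2   0.56 -0.29  1.56  0.18  1.04 -0.4 ]
```

View pics/w8b.png

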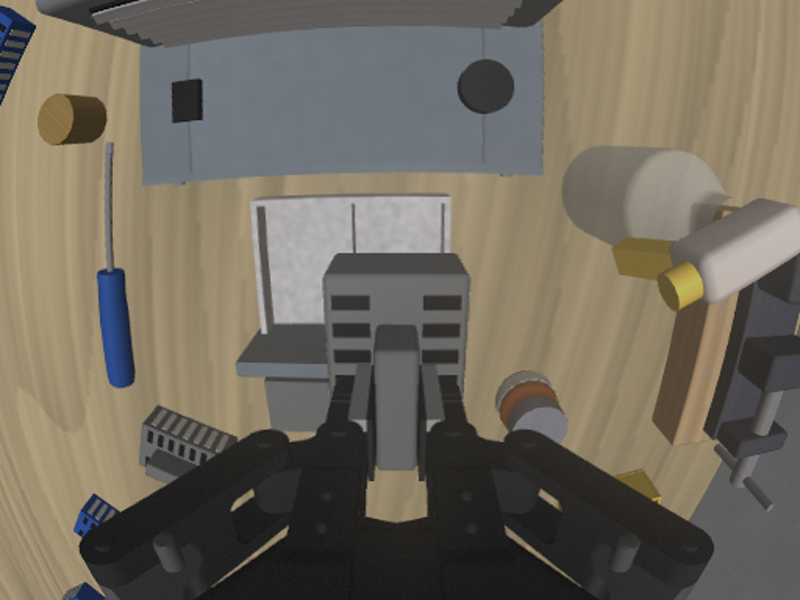

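Run:
```python
from fit import *
f=load('w8')
ex=np.array([-.1435,.9897]);ey=np.array([-.9897,-.1435])
W=px(f,[(450,195),(252,200),(353,203),(443,206),(264,332)],.032)[:,:2];print(W.tolist())
for c in(np.array([593,211.5]),np.array([593.9,212.7])): print('rel to pt',[((w-c)@ex).round(1).item() for w in W],[((w-c)@ey).round(1).item() for w in W])
C=px(f,[(326,278),(469,276)],.1788-.0396+.034)[:,:2];print('cart back top edge',C.tolist(),[((c-[593,211.5])@ex).round(1).item() for c in C],[((c-[593,211.5])@ey).round(1).item() for c in C])
```

```text
[[617.6, 268.1], [493.8, 248.5], [558.9, 254.3], [614.4, 260.6], [507.9, 159.0]]
rel to pt [52.5, 50.9, 47.3, 45.5, -39.7] [-32.5, 92.9, 27.6, -28.2, 91.8]
rel to pt [51.4, 49.8, 46.2, 44.5, -40.8] [-31.4, 93.9, 28.7, -27.2, 92.8]
cart back top edge [[564.1, 246.6], [610.6, 254.1]] [38.9, 39.6] [23.6, -23.5]
```

Emit:
{"fn": "send_rows", "kwargs": {
  "motion": [
    [0,0,0,-0.1,1.5,-25,-1],
    [0,0,0,0,0,-25,-1],
    [0,0,0,0,0,-25,-1],
    [0,0,0,0,0,-15,-1],
    [0,0,0,0,0,-10,-1],
    [0,0,0,0,0,-10,-1],
    [0,0,0,0,0,-8,-1],
    [0,0,0,0,0,-5,-1],
    [0,0,0,0,0,-2,-1],
    [0,0,0,0,0,0,-1],
    [0,0,0,0,0,0,-1],
    [0,0,0,0,0,0,-1]
  ]
}}

```text
time_s: 33.75
ee_pos: [0.5935, 0.2147, 0.0544]
tcp_rot: [0.0, 0.654, 0.757, 0.0]
contact_force: [-0.2, 0.7, -1.2]
opening: 0.154
gripper_force: 39.5
```

Emit:
{"fn": "send_rows", "kwargs": {
  "motion": [
    [0,0,0,0,0,-1,-1],
    [0,0,0,0,0,-1,-1],
    [0,0,0,0,0,0,-1],
    [0,0,0,0,0,0,-1]
  ]
}}

```text
time_s: 34.08
ee_pos: [0.5931, 0.2145, 0.0518]
tcp_rot: [-0.0, 0.654, 0.757, -0.0]
contact_force: [-0.6, -0.1, -2.2]
opening: 0.153
gripper_force: 39.5
```

Emit:
{"fn": "send_rows", "kwargs": {
  "motion": [
    [0,0,0,0,0,0,-0.2],
    [0,0,0,0,0,0,-0.2],
    [0,0,0,0,0,0,-0.2],
    [0,0,0,0,0,0,-0.2],
    [0,0,0,0,0,0,-0.2],
    [0,0,0,0,0,10,-0.2],
    [0,0,0,0,0,20,-0.2],
    [0,0,0,0,0,30,-0.2],
    [0,0,0,0,0,30,-0.2],
    [0,0,0,0,0,30,-0.2],
    [0,0,0,0,0,30,-0.2]
  ]
}}

```text
time_s: 35.0
ee_pos: [0.5929, 0.2145, 0.2041]
tcp_rot: [0.0, 0.654, 0.757, 0.0]
contact_force: [0.8, -0.4, -0.1]
opening: 0.399
gripper_force: 0.0
```

Emit:
{"fn": "send_rows", "kwargs": {
  "motion": [
    [0,0,0.1,-12.3,-14.7,0,0.1],
    [0,0,0.1,-12.3,-14.7,0,0.1],
    [0,0,0.1,-12.3,-14.7,0,0.1],
    [0,0,0.1,-12.3,-14.7,0,0.1],
    [0,0,0.1,-12.3,-14.7,0,0.1],
    [0,0,0.1,-12.3,-14.7,0,0.1],
    [0,0,0.1,-12.3,-14.7,0,0.1],
    [0,0,0.1,-12.3,-14.7,0,0.1],
    [0,0,0.1,-12.3,-14.7,0,0.1],
    [0,0,0.1,-12.3,-14.7,0,0.1],
    [0,0,0.1,-12.3,-14.7,0,0.1],
    [0,0,0.1,-12.3,-14.7,0,0.1],
    [0,0,0.016,-12.1,-14.3,0,0.1],
    [0,0,0,0,0,0,0.1],
    [0,0,0,0,0,0,0.1],
    [0,0,0,0,0,0,0.1]
  ]
}}

```text
time_s: 36.33
ee_pos: [0.4341, 0.0242, 0.2024]
tcp_rot: [0.001, 0.105, 0.995, 0.0]
contact_force: [0.0, 0.3, 0.4]
opening: 0.55
gripper_force: 0.0
```

Run:
```python
from fit import *
st();grab('wrist','w9')
b=(.38,.5,-.03,.075);rect('f1rib',['w9'],b,.051,.064); rect('f1top',['w9'],b,.029,.064)
```

```text
{'time_s': np.float64(36.3333), 'ee_pos': array([0.4341, 0.0242, 0.2024]), 'tcp_rot': array([8.000e-04, 1.046e-01, 9.945e-01, 1.000e-04]), 'contact_force': array([0.0119, 0.2746, 0.395 ]), 'opening': np.float64(0.5498), 'gripper_force': np.float64(0.0)}
f1rib c [433.   24.3] size [13.4 45.4] ang(deg of first) 78.2 z [0.0545 0.0559 0.0572] 614
f1top c [433.4  24.3] size [50.4 81. ] ang(deg of first) 77.5 z [0.0309 0.0325 0.0564] 3280
```

Aligned. I'll go down and grip.

Emit:
{"fn": "send_rows", "kwargs": {
  "motion": [
    [0,0,0,-0.8,0,-25,0.1],
    [0,0,0,0,0,-30,0.1],
    [0,0,0,0,0,-30,0.1],
    [0,0,0,0,0,-30,0.1],
    [0,0,0,0,0,-25,0.1],
    [0,0,0,0,0,-15,0.1],
    [0,0,0,0,0,-6,0.1],
    [0,0,0,0,0,-2,0.1],
    [0,0,0,0,0,0,0.1],
    [0,0,0,0,0,0,0.1],
    [0,0,0,0,0,0,-1],
    [0,0,0,0,0,0,-1],
    [0,0,0,0,0,0,-1],
    [0,0,0,0,0,0,-1],
    [0,0,0,0,0,0,-1],
    [0,0,0,0,0,0,-1],
    [0,0,0,0,0,0,-1],
    [0,0,0,0,0,0,-1],
    [0,0,0,0,0,0,-1]
  ]
}}

```text
time_s: 37.97
ee_pos: [0.4332, 0.0239, 0.0393]
tcp_rot: [0.001, 0.104, 0.995, 0.0]
contact_force: [-0.8, 0.7, 7.4]
opening: 0.155
gripper_force: 44.5
```

Emit:
{"fn": "send_rows", "kwargs": {
  "motion": [
    [0,0,0,0,0,10,-1],
    [0,0,0,0,0,20,-1],
    [0,0,0,0,0,30,-1],
    [0,0,0,0,0,30,-1],
    [0,0,0,0,0,30,-1],
    [0,0,0,0,0,20,-1]
  ]
}}

```text
time_s: 38.47
ee_pos: [0.4329, 0.024, 0.1812]
tcp_rot: [0.001, 0.104, 0.995, 0.0]
contact_force: [1.9, 0.4, -0.9]
opening: 0.152
gripper_force: 43.4
```

Emit:
{"fn": "send_rows", "kwargs": {
  "motion": [
    [0,0,-0.1,7.6,13.9,0,-1],
    [0,0,-0.1,7.6,13.9,0,-1],
    [0,0,-0.1,7.6,13.9,0,-1],
    [0,0,-0.1,7.6,13.9,0,-1],
    [0,0,-0.1,7.6,13.9,0,-1],
    [0,0,-0.1,7.6,13.9,0,-1],
    [0,0,-0.1,7.6,13.9,0,-1],
    [0,0,-0.1,7.6,13.9,0,-1],
    [0,0,-0.1,7.6,13.9,0,-1],
    [0,0,-0.1,7.6,13.9,0,-1],
    [0,0,-0.1,7.6,13.9,0,-1],
    [0,0,-0.1,7.6,13.9,0,-1],
    [0,0,-0.016,7.6,13.9,0,-1],
    [0,0,0,0,0,0,-1],
    [0,0,0,0,0,0,-1],
    [0,0,0,0,0,0,-1]
  ]
}}

```text
time_s: 39.8
ee_pos: [0.5309, 0.2035, 0.1783]
tcp_rot: [-0.0, 0.654, 0.757, -0.001]
contact_force: [-0.3, -0.1, -1.2]
opening: 0.15
gripper_force: 43.4
```

Run:
```python
from fit import *
s=st();f=grab('wrist','w10');cv2.imwrite('pics/w10b.png',cv2.resize(f['p'][:,:,::-1],(800,600),interpolation=cv2.INTER_CUBIC))
rect('fb rib',['w10'],(.56,.64,.17,.26),.0645,.074)
```

```text
{'time_s': np.float64(39.8), 'ee_pos': array([0.5309, 0.2035, 0.1783]), 'tcp_rot': array([-1.000e-04,  6.535e-01,  7.569e-01, -8.000e-04]), 'contact_force': array([-0.3104, -0.063 , -1.1998]), 'opening': np.float64(0.1495), 'gripper_force': np.float64(43.4313)}
fb rib c [609.7 205.3] size [48.5 67.7] ang(deg of first) 4.9 z [0.0657 0.068  0.0717] 923
```

View pics/w10b.png

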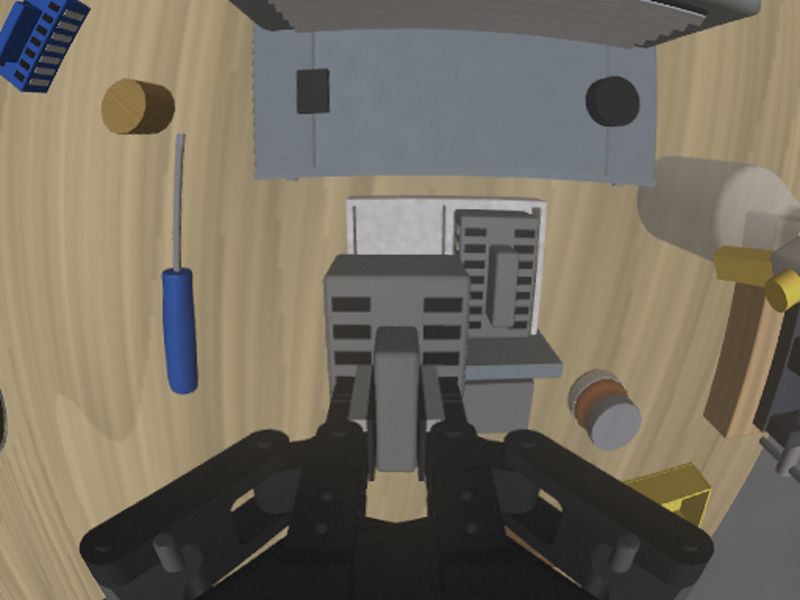

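The first fresh cartridge is upright in its pocket at (500,275). The second is aligned over the other pocket, so I'll lower it.

Emit:
{"fn": "send_rows", "kwargs": {
  "motion": [
    [0,0,0,0.7,0.8,-25,-1],
    [0,0,0,0,0,-25,-1],
    [0,0,0,0,0,-25,-1],
    [0,0,0,0,0,-15,-1],
    [0,0,0,0,0,-10,-1],
    [0,0,0,0,0,-10,-1],
    [0,0,0,0,0,-8,-1],
    [0,0,0,0,0,-5,-1],
    [0,0,0,0,0,-2,-1],
    [0,0,0,0,0,-1,-1],
    [0,0,0,0,0,-1,-1],
    [0,0,0,0,0,0,-1],
    [0,0,0,0,0,0,-1],
    [0,0,0,0,0,0,-1]
  ]
}}

```text
time_s: 41.02
ee_pos: [0.5324, 0.2054, 0.0521]
tcp_rot: [0.0, 0.654, 0.757, 0.0]
contact_force: [-0.4, 0.4, -0.9]
opening: 0.155
gripper_force: 43.3
```

Emit:
{"fn": "send_rows", "kwargs": {
  "motion": [
    [0,0,0,0,0,-0.5,-1],
    [0,0,0,0,0,0,-0.3],
    [0,0,0,0,0,0,-0.3],
    [0,0,0,0,0,0,-0.3],
    [0,0,0,0,0,0,-0.3],
    [0,0,0,0,0,0,-0.3],
    [0,0,0,0,0,10,-0.3],
    [0,0,0,0,0,20,-0.3],
    [0,0,0,0,0,30,-0.3],
    [0,0,0,0,0,30,-0.3],
    [0,0,0,0,0,30,-0.3],
    [0,0,0,0,0,30,-0.3],
    [0,0,0,12.4,-28,0,-0.3],
    [0,0,0,12,-30,0,-0.3],
    [0,0,0,12,-30,0,-1],
    [0,0,0,12,-30,0,-1],
    [0,0,0,0,0,0,-1],
    [0,0,0,0,0,0,-1]
  ]
}}

```text
time_s: 42.52
ee_pos: [0.5811, 0.0847, 0.2017]
tcp_rot: [0.0, 0.655, 0.755, -0.0]
contact_force: [-0.7, 0.9, 0.6]
opening: 0.003
gripper_force: 0.0
```

Run:
```python
from fit import *
s=st();f=grab('wrist','w11');g=grab('scene','s11')
rect('front',['w11'],(.48,.68,.09,.163),.074,.09)
rect('brick',['s11'],(.5,.72,-.4,-.18),.047,.07)
rect('pin',['s11'],(.65,.70,-.095,-.045),.10,.14)
a=cv2.resize(f['p'][:,:,::-1],(400,300),interpolation=cv2.INTER_AREA);b=cv2.resize(g['p'][:,:,::-1],(400,300),interpolation=cv2.INTER_AREA)
cv2.imwrite('pics/w11b.png',np.hstack([a,b]))
print('camera clearance: eye',f['e'])
```

```text
{'time_s': np.float64(42.5167), 'ee_pos': array([0.5811, 0.0847, 0.2017]), 'tcp_rot': array([ 3.000e-04,  6.554e-01,  7.553e-01, -2.000e-04]), 'contact_force': array([-0.7272,  0.8729,  0.6263]), 'opening': np.float64(0.0025), 'gripper_force': np.float64(0.0)}
front c [563.2 142.6] size [119.9  46.2] ang(deg of first) 8.5 z [0.0757 0.08   0.0812] 5268
brick c [ 613.4 -292.4] size [ 63.  100.3] ang(deg of first) 3.6 z [0.0501 0.0549 0.0576] 732
pin c [677.4 -66.8] size [13.8 17.1] ang(deg of first) 78.2 z [0.102  0.1203 0.131 ] 71
camera clearance: eye [0.56980574 0.16417498 0.34249325]
```

Run:
```python
from fit import *
rect('ribA',['w11'],(.51,.556,.175,.24),.0645,.073)
rect('ribB',['w11'],(.572,.618,.18,.248),.0645,.073)
rect('A frame',['w11'],(.49,.575,.16,.26),.038,.051)
for n in('s2','s6','s11'):
    for z in(.075,.09,.105,.12): 
        P=pts([n],(.64,.72,-.11,-.03),z-.007,z+.007); print(n,z,len(P),(P[:,:2].mean(0)*1000).round(1))
```

```text
ribA c [532.4 204.6] size [14.  46.2] ang(deg of first) 8.2 z [0.0663 0.068  0.0694] 740
ribB c [592.3 213.6] size [14.7 45.2] ang(deg of first) 8.0 z [0.0663 0.068  0.0692] 730
A frame c [543.4 206.4] size [73.9 80.3] ang(deg of first) 8.1 z [0.0428 0.0444 0.0458] 3607
s2 0.075 19 [685.8 -70. ]
s2 0.09 21 [685.1 -69.3]
s2 0.105 22 [684.7 -69.1]
s2 0.12 25 [684.9 -69.6]
s6 0.075 23 [685.7 -70.5]
s6 0.09 24 [684.4 -69.3]
s6 0.105 24 [683.  -68.4]
s6 0.12 29 [681.3 -67.7]
s11 0.075 24 [685.5 -69.4]
s11 0.09 23 [684.2 -69.5]
s11 0.105 23 [683.6 -68.2]
s11 0.12 24 [682.7 -67.7]
```

Emit:
{"fn": "send_rows", "kwargs": {
  "motion": [
    [0,0,0,0,0,-30,-1],
    [0,0,0,0,0,-30,-1],
    [0,0,0,0,0,-30,-1],
    [0,0,0,0,0,-25,-1],
    [0,0,0,0,0,-15,-1],
    [0,0,0,0,0,-9,-1],
    [0,0,0,0,0,0,-1],
    [0,0,0,0,0,0,-1],
    [0,0,0,-1,7,0,-1],
    [0,0,0,-1,7,0,-1],
    [0,0,0,-0.7,5,0,-1],
    [0,0,0,-0.7,5,0,-1],
    [0,0,0,-0.7,5,0,-1],
    [0,0,0,-0.7,5,0,-1],
    [0,0,0,-0.7,5,0,-1]
  ]
}}

```text
time_s: 43.87
ee_pos: [0.5752, 0.1265, 0.0625]
tcp_rot: [0.0, 0.654, 0.757, -0.0]
contact_force: [0.7, -2.5, 1.3]
opening: 0.001
gripper_force: 0.9
```

Emit:
{"fn": "send_rows", "kwargs": {
  "motion": [
    [0,0,0,-0.9,6,0,-1],
    [0,0,0,-0.9,6,0,-1],
    [0,0,0,-0.9,6,0,-1],
    [0,0,0,-0.9,6,0,-1],
    [0,0,0,-0.9,6,0,-1],
    [0,0,0,-0.9,6,0,-1],
    [0,0,0,-0.9,6,0,-1],
    [0,0,0,-0.9,6,0,-1],
    [0,0,0,-0.9,6,0,-1],
    [0,0,0,-0.9,6,0,-1],
    [0,0,0,-0.9,6,0,-1],
    [0,0,0,-0.9,6,0,-1],
    [0,0,0,0,0,0,-1]
  ]
}}

```text
time_s: 44.95
ee_pos: [0.5637, 0.2007, 0.0622]
tcp_rot: [-0.001, 0.653, 0.757, 0.0]
contact_force: [-0.2, 0.3, -0.2]
opening: -0.0
gripper_force: 0.0
```

Emit:
{"fn": "send_rows", "kwargs": {
  "motion": [
    [0,0,0,-0.6,4,0,-1],
    [0,0,0,-0.6,4,0,-1],
    [0,0,0,-0.5,3,0,-1],
    [0,0,0,-0.3,2,0,-1],
    [0,0,0,-0.3,2,0,-1],
    [0,0,0,0,0,0,-1],
    [0,0,0,0,0,0,-1]
  ]
}}

```text
time_s: 45.53
ee_pos: [0.562, 0.2122, 0.0621]
tcp_rot: [0.0, 0.654, 0.757, -0.001]
contact_force: [0.8, -4.5, 0.8]
opening: -0.001
gripper_force: 2.5
```

Emit:
{"fn": "send_rows", "kwargs": {
  "motion": [
    [0,0,0,-0.3,2,0,-1],
    [0,0,0,-0.3,2,0,-1],
    [0,0,0,-0.3,2,0,-1],
    [0,0,0,0,0,0,-1],
    [0,0,0,0,0,0,-1]
  ]
}}

```text
time_s: 45.95
ee_pos: [0.5609, 0.2195, 0.0621]
tcp_rot: [-0.0, 0.654, 0.757, -0.0]
contact_force: [0.6, -2.6, -0.4]
opening: 0.003
gripper_force: 1.3
```

Emit:
{"fn": "send_rows", "kwargs": {
  "motion": [
    [0,0,0,-0.3,2,0,-1],
    [0,0,0,-0.3,2,0,-1],
    [0,0,0,-0.1,1,0,-1],
    [0,0,0,0,0,0,-1],
    [0,0,0,0,0,0,-1]
  ]
}}

```text
time_s: 46.37
ee_pos: [0.5603, 0.2237, 0.0621]
tcp_rot: [0.0, 0.654, 0.757, -0.001]
contact_force: [-0.3, -5.0, 0.4]
opening: -0.0
gripper_force: 2.6
```

Emit:
{"fn": "send_rows", "kwargs": {
  "motion": [
    [0,0,0,-0.1,1,0,-1],
    [0,0,0,-0.1,1,0,-1],
    [0,0,0,0,0,0,-1],
    [0,0,0,0,0,0,-1]
  ]
}}

```text
time_s: 46.7
ee_pos: [0.5603, 0.2237, 0.0621]
tcp_rot: [0.001, 0.654, 0.756, -0.002]
contact_force: [0.2, -9.8, 1.3]
opening: -0.002
gripper_force: 4.7
```

Emit:
{"fn": "send_rows", "kwargs": {
  "motion": [
    [0,0,0,-0.1,1,0,-1],
    [0,0,0,-0.1,1,0,-1],
    [0,0,0,0,0,0,-1],
    [0,0,0,0,0,0,-1]
  ]
}}

```text
time_s: 47.03
ee_pos: [0.5603, 0.2237, 0.0621]
tcp_rot: [0.002, 0.655, 0.756, -0.003]
contact_force: [-0.1, -13.5, 4.3]
opening: 0.0
gripper_force: 6.8
```

Position has stalled at y = 0.2237 with the force rising, so the drawer is home. I'll back off and check.

Emit:
{"fn": "send_rows", "kwargs": {
  "motion": [
    [0,0,0,0.6,-4,0,-1],
    [0,0,0,1.5,-10,0,-1],
    [0,0,0,3,-20,0,-1],
    [0,0,0,3,-20,0,-1],
    [0,0,0,0,0,30,-1],
    [0,0,0,0,0,30,-1],
    [0,0,0,0,0,30,-1],
    [0,0,0,0,0,30,-1],
    [0,0,0,0,0,30,-1],
    [0,0,0,0,0,0,-1],
    [0,0,0,0,0,0,-1]
  ]
}}

```text
time_s: 47.95
ee_pos: [0.5691, 0.1757, 0.2144]
tcp_rot: [0.001, 0.653, 0.757, 0.003]
contact_force: [0.5, -0.9, -0.7]
opening: -0.001
gripper_force: 0.0
```

Run:
```python
from fit import *
s=st();f=grab('wrist','w12');g=grab('scene','s12')
for n in('w1','w12'):
    P=pts([n],(.45,.66,.2,.30),.0765,.087);print(n,cv2.minAreaRect((P[:,:2]*1000).astype(np.float32)))
    Q=cloud(load(n));k=np.hypot(Q[...,0]-.5568,Q[...,1]-.2522)<.003
    print('button z',np.percentile(Q[k][:,2],[10,50,90]).round(4),k.sum())
    L=pts([n],(.53,.54,.24,.25),.07,.09);print('ledge z',np.median(L[:,2]).round(4))
for z in(.075,.09,.105,.12):
    P=pts(['s12'],(.64,.72,-.11,-.03),z-.007,z+.007); print(z,len(P),(P[:,:2].mean(0)*1000).round(1))
rect('brick',['s12'],(.5,.72,-.4,-.18),.047,.07)
# hole pixel
h=np.array([.5568,.2522,.082]);v=(h-f['e'])@f['M'];th=np.arctan2(np.hypot(v[0],v[1]),v[2]);r=th/np.hypot(v[0],v[1]);u=f['k'][2]+f['k'][0]*v[0]*r;w=f['k'][3]+f['k'][1]*v[1]*r;print(u,w)
c=f['p'][int(w)-45:int(w)+45,int(u)-60:int(u)+60,::-1];c=cv2.resize(c,(600,450),interpolation=cv2.INTER_CUBIC)
b=g['p'][210:310,165:265,::-1];cv2.imwrite('pics/fin1.png',np.hstack([c[:, 75:525],cv2.resize(b,(340,450)[::1])]))
```

```text
{'time_s': np.float64(47.95), 'ee_pos': array([0.5691, 0.1757, 0.2144]), 'tcp_rot': array([0.0008, 0.6533, 0.7571, 0.0025]), 'contact_force': array([ 0.5477, -0.8552, -0.6624]), 'opening': np.float64(-0.0006), 'gripper_force': np.float64(0.0)}
w1 ((555.0864868164062, 255.29238891601562), (200.37228393554688, 42.76115798950195), 8.630828857421875)
button z [0.0711 0.0723 0.0735] 29
ledge z 0.0805
w12 ((555.60888671875, 255.36094665527344), (198.45648193359375, 42.74602127075195), 8.708123207092285)
button z [0.3554 0.3554 0.3554] 796
ledge z 0.0803
0.075 22 [685.3 -70.7]
0.09 25 [684.7 -69.3]
0.105 23 [683.9 -68.8]
0.12 26 [682.4 -67.6]
brick c [ 613.1 -292.3] size [ 63.3 100. ] ang(deg of first) 3.3 z [0.0502 0.0548 0.0573] 731
252.19096895036054 98.94580129343521
```

View pics/fin1.png

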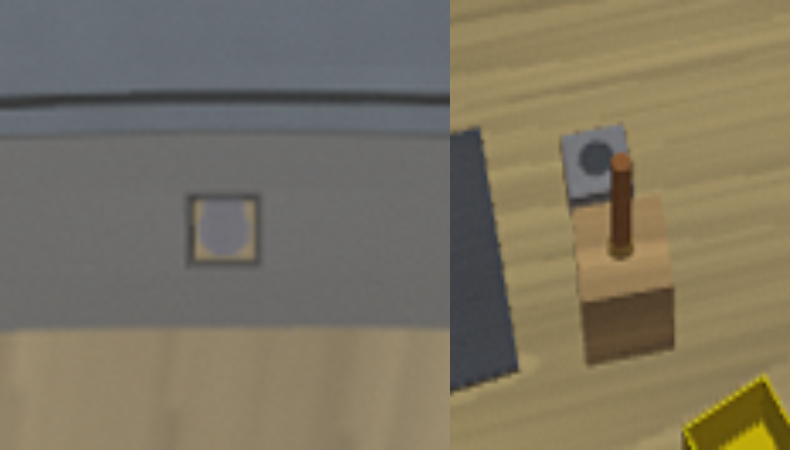

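Run:
```python
from fit import *
f=load('w12');Q=cloud(f);ok=f['d']>0
for n in('w1','w12'):
    g=load(n);Q=cloud(g);k=(g['d']>0)&(np.hypot(Q[...,0]-.5568,Q[...,1]-.2532)<.005)&(Q[...,2]<.078);print(n,'button z',np.sort(Q[k][:,2])[-15:].round(4))
for n in('scene0','s12'):
    n=[n];rect('jar',n,(.66,.76,.08,.155),.02,.06);rect('bb',n,(.53,.61,-.115,-.035),.015,.03);rect('pin',n,(.65,.71,-.095,-.045),.07,.14)
    rect('offcut',n,(.29,.40,.25,.34),.02,.06);rect('spray',n,(.68,.79,.22,.34),.03,.2);rect('tubin',n,(.33,.45,-.38,-.23),.02,.075);rect('driver',n,(.33,.42,.05,.3),.01,.05)
```

```text
w1 button z [0.073  0.073  0.0731 0.0731 0.0731 0.0732 0.0732 0.0732 0.0734 0.0735
 0.0738 0.0738 0.0738 0.074  0.0744]
w12 button z [0.0728 0.0728 0.0729 0.0729 0.0729 0.0729 0.073  0.073  0.073  0.0731
 0.0732 0.0732 0.0732 0.0735 0.0742]
jar c [694.4 121.4] size [45.2 83.6] ang(deg of first) 74.7 z [0.0227 0.0508 0.0565] 342
bb c [573.8 -73.9] size [54.3 57.1] ang(deg of first) 89.8 z [0.0183 0.0217 0.0241] 242
pin c [681.4 -69.2] size [15.7 14.5] ang(deg of first) 77.6 z [0.0743 0.1063 0.1313] 121
offcut c [339.  297.1] size [35.3 40.5] ang(deg of first) 28.6 z [0.0226 0.0426 0.0477] 117
spray c [736.2 274.6] size [88.3 52.3] ang(deg of first) 44.5 z [0.0406 0.1132 0.1827] 1284
tubin none
driver c [368.6 196.6] size [ 40.8 214.4] ang(deg of first) 11.2 z [0.0118 0.022  0.0453] 320
jar c [714.5 117.1] size [45.2 44.3] ang(deg of first) 23.2 z [0.023  0.0529 0.0571] 311
bb c [574.2 -73.6] size [54.7 60.3] ang(deg of first) 89.5 z [0.0182 0.0217 0.0246] 240
pin c [679.4 -68. ] size [15.  19.7] ang(deg of first) 77.7 z [0.0723 0.1069 0.1304] 121
offcut c [348.4 297.2] size [22.1 27.5] ang(deg of first) 52.3 z [0.0222 0.0393 0.0467] 70
spray c [736.2 274.8] size [87.6 51.6] ang(deg of first) 44.0 z [0.0406 0.1132 0.1826] 1278
tubin c [ 389.4 -307.6] size [55.6 80.4] ang(deg of first) 9.8 z [0.0237 0.0382 0.0616] 441
driver c [368.7 190.1] size [ 36.2 224.1] ang(deg of first) 7.8 z [0.0119 0.0208 0.0432] 303
```

```bash
python3 -c "
from h import *
print(sign_off())"
```

```text
the job is handed in; nothing more can be done
None
```

The job is handed in at about 48 s: only one firebrick and one spent cartridge were present. The brick is on the plate, the spent cartridge is in the tub, both fresh ones are in the drawer, and the drawer is home with the button up. The pin is back in its block, leaning about 5°, and the bystanders look undisturbed.

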